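# Seat a five-blade feedthrough plug in a floating test socket and clamp it

## Task

Lift the five-blade feedthrough plug out of its cradle and press it fully home in the socket of the test fixture, every blade in its own slot; the white socket insert floats up to 8 millimetres either way along the row of slots, so feel for the slots gently and never push the plug against the fixture with more than about 30 N. Then, with the plug home, swing the toggle clamp down flat over the plug's end, and leave the other parts on the shelf where they are.

Things in the scene. Friction and masses are not known exactly. Their poses are not given: they have to be found in the camera images.
- plug_handle (a point): Grip point, mid handle, of the loose plug (0.18 kg), upright in its cradle, z up. Handle: aluminium, 30 mm (y) x 14 (x, grip across this) x 32 high, on the middle of a white ceramic spine 104 (y) x 12 (x) x 14 high; under it five copper blades in a row along y. The point is 12 mm below the handle's top, 20 above the spine's top, 34 above its underside, 54 above the blade tips.
- plug_blades (a point): Tip of the plug's middle blade, same axes as plug_handle. Five blades along y, 18 mm apart centre to centre, each 5 mm along y, 6 mm across (x), 20 mm long below the spine. Either way round fits.
- cradle: Grey fixed cradle, 40 x 138 mm, origin under its centre, y along the plug. Two end blocks carry the spine's ends with about 2 mm of play; the blade tips then hang 10 mm above the shelf and plug_handle is 64 mm above the shelf. Its low side lips reach 36 mm above the shelf.
- fixture: Test fixture, bolted down; origin under the middle of the housing, z up, y along the row of slots towards the toggle clamp. Base plate 64 mm (x) by 180 mm (y -71 to 109). The steel housing round the white insert is 41 mm wide (x), 124 mm long (y), its top 30 mm above the shelf, 4 mm lower than the insert.
- socket (a point): Housing middle, level with the flat top of the white insert, 34 mm above the shelf; axes as fixture. Insert 96 (y) x 26 mm with five slots, 18 mm apart, each 6.6 (y) x 11 (x) and 26 deep. The insert floats: its middle slot is up to 8 mm either way along y from this point, not reported (about 6 N of friction holds it); in x it is exact. Blades that miss stand on the top.
- socket_home (a point): Where plug_handle is, give or take the float along y, when the plug is fully home: 34 mm above socket, the blades 20 mm deep and the spine's underside on the insert's top. From about 12 mm deep spring contacts grip the blades: it takes some 4 to 10 N of push to go home, and the plug then stays.
- clamp_pivot (a point): Pivot of the toggle clamp, fixed 90 mm along socket's +y, 54 mm above the shelf, between two steel cheeks (26 mm wide overall, 18 mm along y, top 62 mm above the shelf). Axes as fixture; the pivot axis is x.
- clamp (a joint): Angle of the toggle clamp's arm, a steel bar 62 mm long from the pivot, 12 wide, 8 thick. 0 = closed: level, pointing to -y over the plug's end, its top 58 mm above the shelf, 0.5 mm clear of a seated plug. 1.3 to 1.5 rad (near upright) at the start. Friction about 0.12 N m; it stays where left, stops at 0 and 1.6, and cannot close unless the plug is home.
- clamp_tip (a point): End of the clamp arm, 62 mm from the pivot, on its upper face (the face that looks up when closed and away from the socket, to +y, when open).
- centering_ring: Bystander: loose stainless ring, 40 mm outside, 26 mm hole, 8 mm high; origin under its centre.
- gasket: Bystander: loose flat copper ring, 48 mm outside, 4 mm thick; origin under its centre.
- clamp_half: Bystander: loose half-round aluminium clamp with black rubber inner rim, about 100 x 50 x 16 mm; origin at the centre of its arc, on the shelf.
- stud0: Bystander: loose steel stud lying along its x axis, 110 mm long, 8 mm thick with two 13 mm nuts; origin under its middle.
- stud1: Bystander: a second stud like stud0.
- stud2: Bystander: a third stud like stud0.
- flange: Bystander: loose stainless flange, 54 mm diameter, with a 28 mm hub, 26 mm high; origin under its centre.
Things that resemble listed ones, but are neither listed nor needed, are in the scene too. Of the things that look like the part that bears plug_handle, the smallest one is meant. Leave any blue or turquoise look-alike of the fixture alone.

How it is judged:
By the outcome, as a careful person would: the job done as asked, in the order asked, and still so for the second after the job is handed in, with the robot touching nothing.
It also fails if it takes over 64 s, if anything falls off the work surface, if the arm or the gripper's body presses on something with over 40 N, if the wrist force passes 120 N, or if a joint passes its speed limit or range.

## Robot

A 7-joint arm with a two-finger parallel gripper is mounted at the origin on the work surface. World frame = base frame: x ahead of the robot, y to its left, z up, the work surface at z = 0. Lengths are in mm, angles in rad, forces in N, time in s.
With the tool pointing down it reaches from about 400 to 875 mm from the base axis. Payload 4.4 kg.
Tool frame: the origin (TCP) lies at the very end of the fingers, on their centre line; the grasp point (between the pads) lies behind it (ctrl.hold_point_z is the z of the grasp point in the tool frame, in mm); z points along the fingers, y is the direction in which the jaws open and shut (so a half turn about z gives the same grasp; the last joint's range is limited). The gripper opens to 85 mm and grips with 20 to 120 N. Pads are 22 mm wide; open, the fingers measure 114 mm over their backs; the gripper's body (76 mm by 85 mm) begins 54 mm behind the grasp point. The pads swing forward as they close: fully open they stand 13 mm farther back than shut.
Start: joints at [-1.193, 0.628, 0.038, 1.517, -0.027, 0.996, -0.02], TCP at [279.072, 587.058, 199.313] pointing down, gripper open.
Joint ranges: [-3.06, 3.06], [-0.37, 2.12], [-1.25, 1.32], [0.18, 2.47], [-1.1, 4.24], [0.23, 1.98], [-2.94, 2.94]. Speed limits (rad/s): [2.57, 2.57, 3.14, 3.14, 3.14, 3.14, 3.14].

## Interface

Orientations are given as [roll, pitch, yaw] about the fixed x, y, z axes, in that order (R = Rz(yaw) Ry(pitch) Rx(roll)).
In Python, from cell import ctrl, vision gives the robot as it stands.
- The arm moves only by the shell command python3 -m crank 'ROWS' [OPENING]. ROWS is JSON, a list of rows, each an object of numbers: "x", "y", "z": the shift along the tool's x, y, z in cm; "spin": the turn about the tool's z in rad. A call has 1 to 5 rows; each row shifts and turns the commanded pose from where the row before left it, along the tool's axes as they then stand; what a row does not reach is not made up. A row lasts 1/10 s, in which the tool goes at most 50 mm and 8.59 degrees, less where a joint would pass 70% of its speed; a pose out of reach is approached as far as the arm can. A call is refused whole if a number of a shift passes 5 or a number of a turn 0.15, either way. A call with a gripper value outside its range is refused whole. OPENING is the opening in per cent of the stroke, from 0 (shut) to 100 (fully open), set as the call begins (- or left out, the last holds). The fingers move at their own pace and stop on an object; the grip force is fixed at half the most. Time passes only in rows, so rows that do not move let the fingers close. It gives the time, the measured TCP pose, the force and the opening at its end, in the units of the state.
- ctrl.read_state(): the state, without advancing time (a new reading comes with each control period).
- vision.get_image(name): name is "side" or "top" or "wrist"; returns the picture (480x640x3 uint8, blue, green, red); there is no depth.
- vision.calibration(name): a dict with "vfov" (degrees; the focal length in pixels is half the picture's height over the tangent of half this angle, whatever the lens; pixels are square), "cx", "cy" (the principal point, pixels), "eye" and "rotation" of the camera in the world. Camera axes: x right, y up, looking along -z (the intrinsics and any distortion apply to the point x, -y, -z); pixel columns grow to the right and rows downward; lengths in mm; the calibration is good to about 2 mm. A picture is of the moment at which its call begins: read the wrist's pose just before it. calibration takes no time and is no camera call; for the wrist camera it gives the pose at the moment of the call.
- ctrl.finish_job(): hands the job in, once; it reports no verdict.
Trained networks look in the newest picture that a camera, given by its name, has taken for a name from the list of things; names that differ only in an ending like _2 or _b are one class to them, and where a whole thing is asked for, a point or a joint stands for the part that bears it (a point fixed in the world has none). Each returns a list of dicts, best first, with "score" (0 to 1); they miss things now and then, are a little off and sometimes report something else, mostly with a low value. They report only what shows in the picture. A call takes as long as a camera call. They do not tell look-alikes from the thing itself.
- vision.boxes_of(name, camera): "extent" ([left, top, right, bottom] in pixels, round what is visible of it).
- vision.regions_of(name, camera): "mask" (480x640 bool, what is visible of it) and "extent" ([left, top, right, bottom] in pixels, round what is visible of it).
- vision.place_of(name, camera): "point" ([column, row] in pixels: a listed point, or the origin of a listed thing).
The state is a dict: "clock": time; "qpos": joint angles; "qd": joint speeds; "tau": joint torques, N m; "eef_pos": TCP position; "tool_rot": TCP orientation; "force": force on the tool from outside, world axes, zero at the start; "torque": the same for the moment, N m; "width": finger opening in mm.
Only numpy, scipy, OpenCV 4.12 (cv2) and the standard library are available. Lean on these libraries where they do the work, as an engineer would, in place of code of your own. Each camera call takes 0.05 s, during which the arm holds its last target.

## Working session

There is one attempt and no reset: what is moved stays moved. The work goes in short steps, Python scripts to look and compute and a shell command to move; the robot and the scene stay as the last step left them, time stands still between calls to the robot, and variables do not carry over. Pictures are saved under pics/ and viewed, and the job is handed in when it is done.

```bash
ls; mkdir -p pics; python3 - <<'E'
from cell import ctrl, vision
import cv2
s=ctrl.read_state(); print(s, ctrl.hold_point_z)
for n in("top","side","wrist"):
    im=vision.get_image(n); cv2.imwrite(f"pics/{n}0.png",im)
    print(n,vision.calibration(n))
E
```

```text
pics
{'clock': 0.0, 'qpos': array([-1.19282777,  0.62934588,  0.03846285,  1.51832964, -0.02698561,
        0.99632392, -0.02000209]), 'qd': array([ 2.27186796e-04,  7.71586320e-04, -2.84861967e-05,  6.07492360e-04,
        2.24249542e-04,  1.71823684e-03, -1.66652810e-03]), 'tau': array([-1.98778580e-04, -5.63398254e+01,  1.22626986e+00, -1.93457723e+01,
        1.10063949e-02,  1.03394565e-02, -2.18058608e-05]), 'eef_pos': array([278.77541515, 586.43830292, 198.40197457]), 'tool_rot': array([-3.13970506e+00,  4.86595112e-05,  2.69781385e+00]), 'force': array([-0.2463901 , -0.00167088,  0.06837453]), 'torque': array([ 0.00130118,  0.03555185, -0.079909  ]), 'width': 85.67405626305644} -18.700000000000003
top {'vfov': 52.06412765870229, 'cx': 318.3794634939486, 'cy': 231.90586244441215, 'eye': array([ 447.56680436,  -66.08029154, 1170.35479628]), 'rotation': array([ 0.11929461, -0.00391654, -1.57745534])}
side {'vfov': 54.3305147959581, 'cx': 322.8919969725519, 'cy': 240.96962369334952, 'eye': array([454.97880256, 563.7631937 , 512.89136043]), 'rotation': array([ 0.97057775,  0.00463966, -2.96937036])}
wrist {'vfov': 62.34474893086277, 'cx': 322.0863155570543, 'cy': 241.1194585769474, 'eye': array([216.47588946, 617.05529415, 372.57127637]), 'rotation': array([-0.27365113,  0.00230068,  1.12804726])}
```

View pics/top0.png

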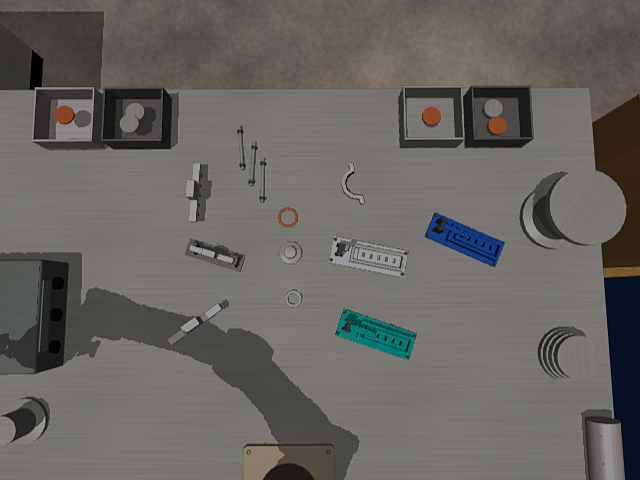

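View pics/side0.png

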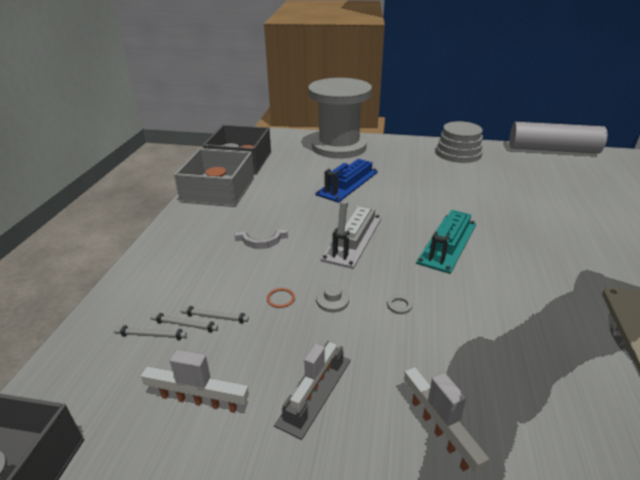

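View pics/wrist0.png

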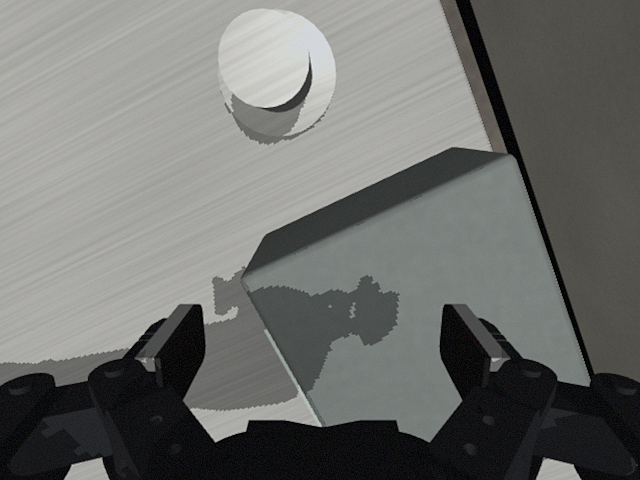

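The plug look-alikes in the top view are at (196,190) and (200,322), both loose, and (215,255), which sits in the cradle. Fixture look-alikes are white (370,256), blue (465,240) and turquoise (377,333). I choose the cradled plug and the white fixture, and will check both in close crops.

```bash
cat > h.py <<'E'
from cell import ctrl, vision
import cv2, numpy as np
from scipy.spatial.transform import Rotation as R
def ray(cal,p):
    f=240/np.tan(np.radians(cal["vfov"]/2))
    d=np.array([(p[0]-cal["cx"])/f,-(p[1]-cal["cy"])/f,-1.])
    return R.from_euler('xyz',cal["rotation"]).as_matrix()@d
def plane(cal,p,z):
    d=ray(cal,p); e=np.array(cal["eye"]); return e+d*(z-e[2])/d[2]
def proj(cal,P):
    f=240/np.tan(np.radians(cal["vfov"]/2))
    c=R.from_euler('xyz',cal["rotation"]).as_matrix().T@(np.array(P)-cal["eye"])
    return np.array([cal["cx"]+f*c[0]/-c[2],cal["cy"]-f*c[1]/-c[2]])
E
python3 - <<'E'
from h import *
np.set_printoptions(precision=1,suppress=True)
Z=dict(plug_handle=64,plug_blades=10,cradle=0,fixture=0,socket=34,socket_home=68,clamp_pivot=54,clamp_tip=110)
for cam in("top","side"):
    im=vision.get_image(cam);cal=vision.calibration(cam)
    for n,z in Z.items():
        for r in vision.place_of(n,cam)[:4]:
            print(cam,n,round(r["score"],2),np.array(r["point"]),plane(cal,r["point"],z))
    for n in("plug_handle","fixture"):
        for r in vision.boxes_of(n,cam)[:4]: print(cam,n,r["score"],np.array(r["extent"]))
    if cam=="top":
        c=np.hstack([cv2.resize(im[220:290,170:260],None,fx=4,fy=4,interpolation=2),cv2.resize(im[220:290,325:415],None,fx=4,fy=4,interpolation=2)])
    else: c=np.hstack([cv2.resize(im[330:440,265:365],None,fx=4,fy=4,interpolation=2),cv2.resize(im[180:290,310:410],None,fx=4,fy=4,interpolation=2)])
    cv2.imwrite(f"pics/{cam}crop.png",c)
print(ctrl.read_state()["clock"])
E
```

```text
top plug_handle 0.94 [190.3 324.6] [375.1 213.8  64. ]
top plug_handle 0.82 [189.6 189.3] [680.2 222.8  64. ]
top plug_handle 0.69 [206.  251.1] [538.1 182.4  64. ]
top plug_blades 0.83 [200.7 194.3] [679.2 210.   10. ]
top plug_blades 0.81 [200.6 323.4] [374.1 203.6  10. ]
top cradle 0.62 [217.1 254.3] [535.5 170.2   0. ]
top fixture 0.88 [375.1 255. ] [ 531.5 -206.6    0. ]
top fixture 0.71 [383.1 333.6] [ 347.  -221.6    0. ]
top fixture 0.7 [471.3 242.2] [ 560.7 -437.8    0. ]
top socket 0.92 [378.2 257.5] [ 523.2 -209.6   34. ]
top socket 0.68 [385.3 335.8] [ 345.  -221.9   34. ]
top socket 0.68 [474.1 243.9] [ 553.4 -433.3   34. ]
top socket_home 0.97 [379.5 255. ] [ 526.5 -208.3   68. ]
top socket_home 0.73 [480.9 241.7] [ 555.1 -437.9   68. ]
top socket_home 0.6 [387.2 338.2] [ 342.8 -221.4   68. ]
top clamp_pivot 0.91 [347.8 326. ] [ 368.9 -135.8   54. ]
top clamp_pivot 0.87 [440.7 223.3] [ 599.5 -352.2   54. ]
top clamp_pivot 0.82 [343.1 245.3] [ 550.2 -127.5   54. ]
top clamp_tip 0.75 [468.2 232.7] [ 570.9 -397.   110. ]
top clamp_tip 0.71 [291.9 299.1] [430.3 -13.5 110. ]
[... 1298 characters left out ...]
[ 526.7 -219.6   68. ]
side socket_home 0.55 [452.8 208.6] [ 347.3 -221.8   68. ]
side clamp_pivot 0.77 [336.2 235.2] [ 551.9 -118.1   54. ]
side clamp_pivot 0.75 [441.1 239.2] [ 369.7 -135.7   54. ]
side clamp_pivot 0.65 [330.6 174. ] [ 599.9 -355.8   54. ]
side clamp_tip 0.64 [343.2 202.2] [ 543.4 -139.   110. ]
side clamp_tip 0.62 [449.2 220.4] [ 365.3 -108.   110. ]
side plug_handle 0.82 [290.1 342.2 337.7 412.3]
side plug_handle 0.8 [405.4 366.  486.1 473.6]
side plug_handle 0.68 [141.2 349.8 249.5 413.3]
side plug_handle 0.33 [336.6 200.  348.7 237.7]
side fixture 0.94 [320.1 197.6 380.8 268.5]
side fixture 0.92 [416.1 210.  473.1 272.4]
side fixture 0.67 [316.  160.4 375.  200.9]
1.25
```

View pics/topcrop.png

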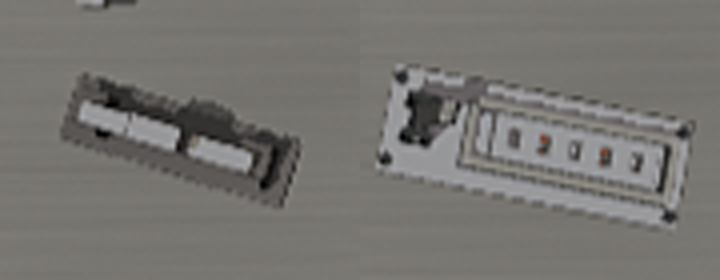

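View pics/sidecrop.png

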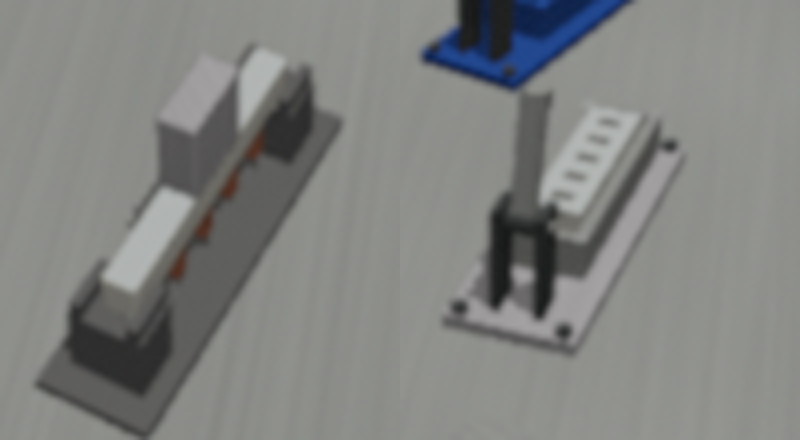

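```bash
cat >> h.py <<'E'
def plan(target,yaw,start=None,n=None):
    """rows from the measured pose (or start=(x,y,z,yaw)) to target"""
    if start is None:
        s=ctrl.read_state(); start=[*s["eef_pos"],s["tool_rot"][2]]
    p=np.array(start[:3],float);y=start[3]
    t=np.array(target,float); dy=(yaw-y+np.pi)%(2*np.pi)-np.pi
    k=n or int(max(np.ceil(np.linalg.norm(t-p)/46),np.ceil(abs(dy)/.145),1))
    st=(t-p)/k; out=[]
    for i in range(k):
        c,s_=np.cos(y),np.sin(y)
        out.append(dict(x=round((st[0]*c+st[1]*s_)/10,2),y=round((st[0]*s_-st[1]*c)/10,2),z=round(-st[2]/10,2),spin=round(-dy/k,3)))
        y+=dy/k
    import json
    for i in range(0,k,5): print(json.dumps(out[i:i+5]))
E
python3 - <<'E'
from h import *
s=ctrl.read_state();c=vision.calibration("wrist")
yaw=s["tool_rot"][2]
for p in((320,240),(320,150),(320,300)):
    P=plane(c,p,s["eef_pos"][2]-140)-s["eef_pos"]
    print(p,P[0]*np.cos(yaw)+P[1]*np.sin(yaw),P[0]*np.sin(yaw)-P[1]*np.cos(yaw))
# place camera centre over plug: tool x dir at yaw1.28
d=np.array([np.cos(1.28),np.sin(1.28)])
t=np.array([536,178])-d*130
print(t); plan([*t,200],1.28)
E
```

```text
(320, 240) -17.735586791812153 -1.3936450587679037
(320, 150) 54.3936506028843 -1.3646447864515245
(320, 300) -71.14605894629663 -1.4151192666338304
[498.72702275  53.45793816]
[{"x": -3.29, "y": -2.98, "z": -0.01, "spin": 0.109}, {"x": -3.59, "y": -2.61, "z": -0.01, "spin": 0.109}, {"x": -3.86, "y": -2.2, "z": -0.01, "spin": 0.109}, {"x": -4.07, "y": -1.77, "z": -0.01, "spin": 0.109}, {"x": -4.24, "y": -1.31, "z": -0.01, "spin": 0.109}]
[{"x": -4.36, "y": -0.84, "z": -0.01, "spin": 0.109}, {"x": -4.42, "y": -0.36, "z": -0.01, "spin": 0.109}, {"x": -4.44, "y": 0.12, "z": -0.01, "spin": 0.109}, {"x": -4.4, "y": 0.6, "z": -0.01, "spin": 0.109}, {"x": -4.31, "y": 1.08, "z": -0.01, "spin": 0.109}]
[{"x": -4.16, "y": 1.54, "z": -0.01, "spin": 0.109}, {"x": -3.97, "y": 1.98, "z": -0.01, "spin": 0.109}, {"x": -3.73, "y": 2.4, "z": -0.01, "spin": 0.109}]
```

```bash
python3 - <<'E'
from h import *
d=np.array([np.cos(1.28),np.sin(1.28)])
t=np.array([536,178])-d*25
print(t); plan([*t,210],1.28)
E
```

```text
[528.83211976 154.04960349]
[{"x": -3.74, "y": -2.58, "z": -0.1, "spin": 0.129}, {"x": -4.04, "y": -2.08, "z": -0.1, "spin": 0.129}, {"x": -4.27, "y": -1.54, "z": -0.1, "spin": 0.129}, {"x": -4.44, "y": -0.98, "z": -0.1, "spin": 0.129}, {"x": -4.53, "y": -0.4, "z": -0.1, "spin": 0.129}]
[{"x": -4.54, "y": 0.18, "z": -0.1, "spin": 0.129}, {"x": -4.48, "y": 0.77, "z": -0.1, "spin": 0.129}, {"x": -4.34, "y": 1.34, "z": -0.1, "spin": 0.129}, {"x": -4.14, "y": 1.88, "z": -0.1, "spin": 0.129}, {"x": -3.86, "y": 2.4, "z": -0.1, "spin": 0.129}]
[{"x": -3.52, "y": 2.88, "z": -0.1, "spin": 0.129}]
```

```bash
python3 -m crank '[{"x":-3.7,"y":-2.6,"z":-0.1,"spin":0.13},{"x":-4.0,"y":-2.1,"z":-0.1,"spin":0.13},{"x":-4.3,"y":-1.5,"z":-0.1,"spin":0.13},{"x":-4.4,"y":-1.0,"z":-0.1,"spin":0.13},{"x":-4.5,"y":-0.4,"z":-0.1,"spin":0.13}]' && python3 -m crank '[{"x":-4.5,"y":0.2,"z":-0.1,"spin":0.13},{"x":-4.5,"y":0.8,"z":-0.1,"spin":0.13},{"x":-4.3,"y":1.3,"z":-0.1,"spin":0.13},{"x":-4.1,"y":1.9,"z":-0.1,"spin":0.13},{"x":-3.9,"y":2.4,"z":-0.1,"spin":0.13}]' && python3 -m crank '[{"x":-3.5,"y":2.9,"z":-0.1,"spin":0.12},{},{}]'
python3 - <<'E'
from h import *
im=vision.get_image("wrist");cv2.imwrite("pics/w1.png",im);c=vision.calibration("wrist")
for n,z in dict(plug_handle=64,plug_blades=10,cradle=0).items():
    for r in vision.place_of(n,"wrist"): print(n,r["score"],r["point"],plane(c,r["point"],z))
print(ctrl.read_state())
E
```

```text
clock: 1.75
eef_pos: [391.9, 389.0, 204.6]
tool_rot: [3.141, -0.0, 2.043]
force: [0.2, 0.7, -0.1]
width: 85.7
clock: 2.25
eef_pos: [503.9, 192.2, 209.7]
tool_rot: [3.141, -0.001, 1.393]
force: [0.7, 0.5, 0.4]
width: 85.4
plug_handle 0.85 [361.8, 230.9] [538.87698408 163.32897595  64.        ]
plug_handle 0.59 [541.5, 144.3] [689.32017409 205.50335335  64.        ]
plug_handle 0.56 [160.3, 224.9] [375.96883546 200.57304896  64.        ]
plug_blades 0.78 [502.6, 145.4] [682.5381641  203.62323154  10.        ]
plug_blades 0.65 [354.1, 212.6] [537.71526394 167.81747596  10.        ]
plug_blades 0.61 [190.1, 207.1] [384.75790875 203.29205833  10.        ]
cradle 0.89 [354.8, 211.1] [539.11291162 166.93380507   0.        ]
cradle 0.33 [584.2, 261.1] [761.46451328  70.05284507   0.        ]
{'clock': 2.45, 'qpos': array([-0.69782944,  0.48517678,  0.41594236,  1.8239656 , -0.24645431,
        0.88308069, -0.34226616]), 'qd': array([-0.03622736,  0.00054839, -0.04593054,  0.00292377, -0.00722542,
        0.00198723, -0.00083733]), 'tau': array([ 2.02299803e+00, -4.47041452e+01,  6.15261734e+00, -1.73484349e+01,
        2.27717240e-01, -6.96913060e-02, -1.08766544e-02]), 'eef_pos': array([503.64339849, 192.50544986, 209.4422477 ]), 'tool_rot': array([ 3.14138401e+00, -2.03667268e-04,  1.39556555e+00]), 'force': array([-0.09093444,  0.81932468, -0.18209654]), 'torque': array([ 0.04287309, -0.00851811,  0.03319537]), 'width': 85.19951335772507}invalid input at $[1]: expected keys x, y, z, spin
```

View pics/w1.png

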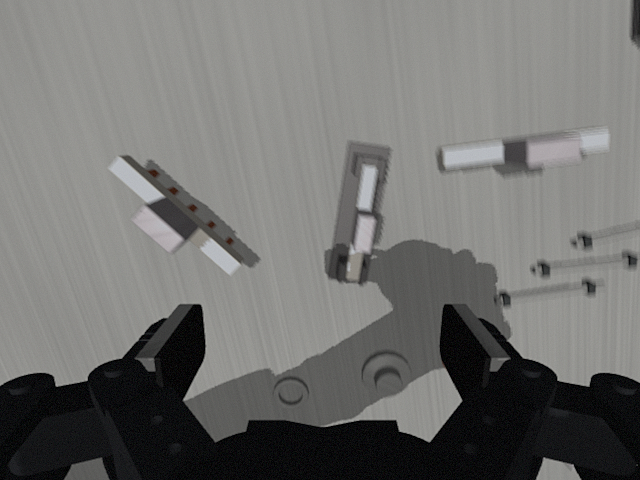

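```bash
python3 - <<'E'
from h import *
c=vision.calibration("wrist")
for a,b,z in(((327,280),(350,142),0),((368,283),(392,148),0)):
    A,B=plane(c,a,z),plane(c,b,z);d=B-A;print(A,B,np.linalg.norm(d),np.arctan2(d[1],d[0]))
yaw=1.27;d=np.array([np.cos(yaw),np.sin(yaw)])
plan([*(np.array([538,169])-15*d),160],yaw)
E
```

```text
[493.8464179 112.510166    0.       ] [538.59266482 245.07426776   0.        ] 139.91235717408907 1.2452607699561358
[535.06976384 101.90254003   0.        ] [576.69789978 232.80541943   0.        ] 137.3625332256047 1.2629015792095586
[{"x": -1.6, "y": 1.8, "z": 2.47, "spin": 0.063}, {"x": -1.49, "y": 1.9, "z": 2.47, "spin": 0.063}]
```

```bash
python3 -m crank '[{"x":-1.5,"y":1.8,"z":2.4,"spin":0.07},{"x":-1.4,"y":1.9,"z":2.4,"spin":0.07},{"x":0,"y":0,"z":0,"spin":0},{"x":0,"y":0,"z":0,"spin":0}]'
python3 - <<'E'
from h import *
im=vision.get_image("wrist");cv2.imwrite("pics/w2.png",im);c=vision.calibration("wrist")
for n,z in dict(plug_handle=64,cradle=0).items():
    for r in vision.place_of(n,"wrist"): print(n,r["score"],r["point"],plane(c,r["point"],z))
E
```

```text
clock: 2.85
eef_pos: [532.4, 158.9, 160.8]
tool_rot: [-3.14, 0.0, 1.26]
force: [-0.1, 0.6, -0.3]
width: 85.5
plug_handle 0.96 [81.5, 229.0] [370.59153824 212.76983857  64.        ]
plug_handle 0.8 [318.4, 207.6] [534.51534708 176.64475662  64.        ]
plug_handle 0.59 [520.3, 76.2] [682.79365716 218.39538621  64.        ]
cradle 0.58 [320.6, 191.3] [536.17676413 177.94249364   0.        ]
```

View pics/w2.png

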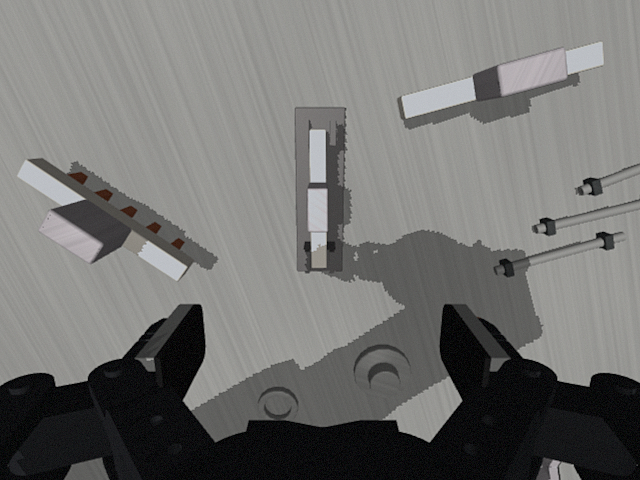

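```bash
python3 - <<'E'
from h import *
np.set_printoptions(precision=1,suppress=True)
c=vision.calibration("wrist");s=ctrl.read_state();print(s["eef_pos"],s["tool_rot"])
for p in ((307.5,188),(327.5,188),(307.5,232),(327.5,232)): print("htop",plane(c,p,76))
for p in ((295,107),(346,108),(297,271),(343.5,272)): print("cr",plane(c,p,0))
for p in ((309.5,129),(326,129),(311,247),(327,247)): print("sp",plane(c,p,44))
im=cv2.imread("pics/w2.png");cv2.imwrite("pics/w2c.png",cv2.resize(im[95:285,270:370],None,fx=4,fy=3,interpolation=2))
E
```

```text
[533.1 159.5 162. ] [ 3.1 -0.   1.3]
htop [533.  193.3  76. ]
htop [545.5 189.4  76. ]
htop [523.7 165.   76. ]
htop [536.5 160.9  76. ]
cr [537.9 248.9   0. ]
cr [576.7 235.7   0. ]
cr [494.6 115.9   0. ]
cr [534.2 102.3   0. ]
sp [544.9 228.7  44. ]
sp [556.1 225.2  44. ]
sp [518.8 145.5  44. ]
sp [530.5 141.8  44. ]
```

View pics/w2c.png

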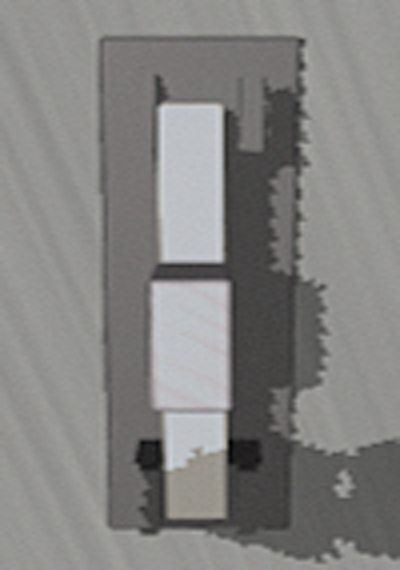

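```bash
python3 - <<'E'
from h import *
plan([534.8,177,158],1.26,n=1)
E
```

```text
[{"x": 1.72, "y": -0.37, "z": 0.4, "spin": 0.001}]
```

```bash
python3 -m crank '[{"x":1.75,"y":-0.38,"z":0.4,"spin":0},{"x":0,"y":0,"z":4.0,"spin":0},{"x":0,"y":0,"z":3.8,"spin":0},{"x":0,"y":0,"z":0,"spin":0},{"x":0,"y":0,"z":0,"spin":0}]' 40
python3 - <<'E'
from h import *
im=vision.get_image("wrist");cv2.imwrite("pics/w3.png",im)
im=vision.get_image("side");cv2.imwrite("pics/s3.png",cv2.resize(im[230:450,200:440],None,fx=3,fy=2.7))
E
```

```text
clock: 3.5
eef_pos: [535.1, 176.5, 79.6]
tool_rot: [-3.141, -0.0, 1.259]
force: [1.1, 0.5, 0.5]
width: 34.2
```

View pics/w3.png

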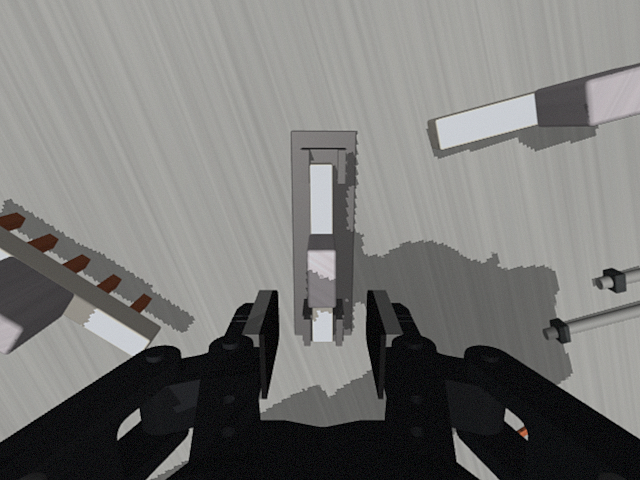

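View pics/s3.png

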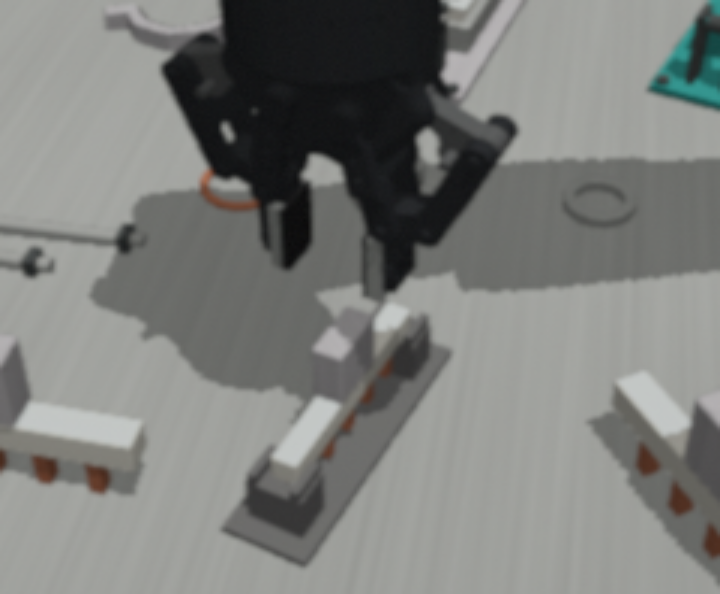

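```bash
python3 - <<'E'
from h import *
np.set_printoptions(precision=1,suppress=True)
s=ctrl.read_state();e=s["eef_pos"];print(e,s["qpos"])
for n in("wrist","side","top"):
    c=vision.calibration(n);print(n,c["eye"],c["rotation"],proj(c,e),proj(c,e+[0,0,18]))
c=vision.calibration("wrist")
for p in ((308,250),(335,250),(308,308),(335,308)): print(plane(c,p,76))
for p in ((291,131),(356,131)):print(plane(c,p,0))
E
```

```text
[536.7 176.2  81.2] [-0.6  0.7  0.4  1.9 -0.4  0.6 -0.3]
wrist [556.7 242.1 255.3] [-0.3 -0.  -0.3] [323.8 282.4] [324. 298.]
side [455.  563.8 512.9] [ 1.  0. -3.] [313.  349.8] [312.7 339.4]
top [ 447.6  -66.1 1170.4] [ 0.1 -0.  -1.6] [207.1 251.1] [205.2 250.4]
[534.  192.1  76. ]
[546.1 188.2  76. ]
[524.6 163.8  76. ]
[537.2 159.7  76. ]
[538.7 247.3   0. ]
[577. 235.   0.]
```

```bash
python3 - <<'E'
from h import *
np.set_printoptions(precision=1,suppress=True)
s=ctrl.read_state();e=s["eef_pos"];T=R.from_euler('xyz',s["tool_rot"]).as_matrix()
c=vision.calibration("wrist");c2=vision.calibration("side")
for h in(0,10,20,30):
  for x in (-11,0,11):
    print(h,x,*[proj(c,e+T@np.array([x,y,-h])) for y in(-17,17)],"side",*[(proj(c2,e+T@np.array([x,y,-h]))-[200,230])*[3,2.7] for y in(-17,17)])
E
```

```text
0 -11 [288.1 303.9] [359.4 304. ] side [388.5 320.4] [315.9 294.7]
0 0 [287.6 282.3] [360.  282.4] side [376.  336.8] [302.7 310.4]
0 11 [287.  260.1] [360.6 260.2] side [363.2 353.8] [289.2 326.5]
10 -11 [286.3 313.3] [361.4 313.4] side [388.7 304.9] [315.4 279.3]
10 0 [285.7 290.7] [362.1 290.8] side [376.1 321.3] [302.  294.9]
10 11 [285.1 267.4] [362.8 267.5] side [363.1 338.2] [288.3 311. ]
20 -11 [284.2 323.7] [363.6 323.8] side [388.8 289.1] [314.8 263.5]
20 0 [283.6 300. ] [364.3 300.1] side [376.1 305.4] [301.4 279.1]
20 11 [282.9 275.5] [365.1 275.6] side [363.  322.2] [287.5 295.2]
30 -11 [281.9 335.4] [366.  335.5] side [389.  272.9] [314.3 247.5]
30 0 [281.2 310.4] [366.9 310.6] side [376.2 289.2] [300.6 263. ]
30 11 [280.4 284.6] [367.8 284.7] side [362.9 305.9] [286.6 279. ]
```

```bash
python3 -m crank '[{"x":0,"y":0,"z":1.6,"spin":0},{"x":0,"y":0,"z":1.6,"spin":0},{"x":0,"y":0,"z":0,"spin":0},{"x":0,"y":0,"z":0,"spin":0}]'
python3 - <<'E'
from h import *
im=vision.get_image("wrist");cv2.imwrite("pics/w4.png",im)
im=vision.get_image("side");cv2.imwrite("pics/s4.png",cv2.resize(im[270:430,240:400],None,fx=4,fy=3.7,interpolation=2))
E
```

```text
clock: 4.0
eef_pos: [536.2, 175.6, 48.8]
tool_rot: [3.14, -0.001, 1.258]
force: [0.3, -0.8, -0.8]
width: 34.1
```

View pics/w4.png

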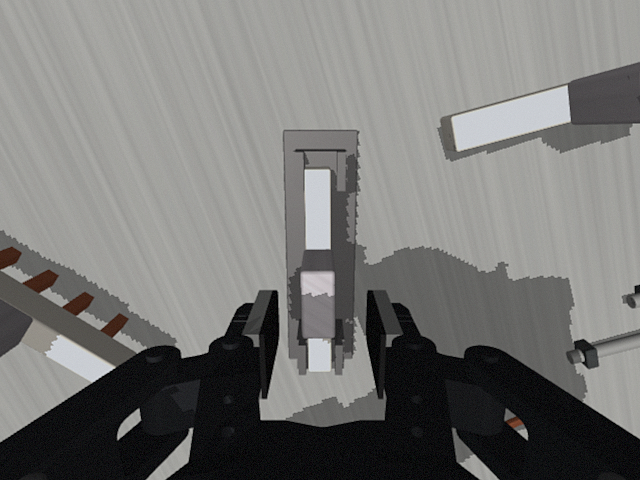

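View pics/s4.png

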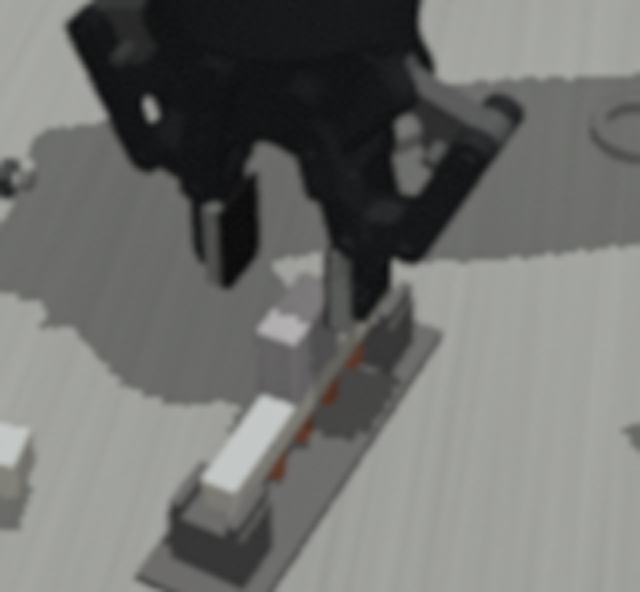

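```bash
python3 - <<'E'
from h import *
np.set_printoptions(precision=1,suppress=True)
s=ctrl.read_state();e=s["eef_pos"];T=R.from_euler('xyz',s["tool_rot"]).as_matrix()
c=vision.calibration("wrist");c2=vision.calibration("side")
def tri(cs,ps):
    A=np.zeros((3,3));b=np.zeros(3)
    for k,p in zip(cs,ps):
        d=ray(k,p);d/=np.linalg.norm(d);M=np.eye(3)-np.outer(d,d);A+=M;b+=M@k["eye"]
    X=np.linalg.solve(A,b);return X,[proj(k,X)-p for k,p in zip(cs,ps)]
for n,pw,pc in(("Rfinger inner tip",(367,291),(223,287)),("Lfinger inner tip",(278,291),(330,318)),("Lfinger outer tip",(262,291),(352,320)),
  ("handle top front-left(+x)",(334,271),(262,330)),("handle -x",(301,271),(298,345))):
    X,r=tri([c,c2],[np.array(pw,float),np.array([240+pc[0]/4,270+pc[1]/3.7])]);print(n,X,"tool",T.T@(X-e),r)
E
```

```text
Rfinger inner tip [555.5 183.6  89.9] tool [ 13.6  15.9 -41. ] [array([ 1.3, -1.5]), array([ 0.6, -0.2])]
Lfinger inner tip [523.1 191.9  89. ] tool [ 11.5 -17.5 -40.1] [array([-1.8,  2.9]), array([-0.8,  0.6])]
Lfinger outer tip [517.1 193.3  89.8] tool [ 10.9 -23.7 -41. ] [array([-3.1,  5.2]), array([-1.5,  1.1])]
handle top front-left(+x) [544.2 189.1  76.9] tool [ 15.3   3.4 -28. ] [array([-1.3,  1.5]), array([-0.6,  0.3])]
handle -x [532.1 193.1  76.6] tool [ 15.4  -9.3 -27.8] [array([-0.8,  1. ]), array([-0.4,  0.2])]
```

```bash
python3 -m crank '[{"x":0,"y":-0.2,"z":0.7,"spin":0},{"x":0,"y":0,"z":0.8,"spin":0},{"x":0,"y":0,"z":0,"spin":0}]'
python3 - <<'E'
from h import *
im=vision.get_image("side");cv2.imwrite("pics/s5.png",cv2.resize(im[270:430,240:400],None,fx=4,fy=3.7,interpolation=2))
im=vision.get_image("wrist");cv2.imwrite("pics/w5.png",im)
E
```

```text
clock: 4.4
eef_pos: [532.2, 175.8, 31.2]
tool_rot: [-3.14, 0.001, 1.258]
force: [-0.2, 0.4, -0.0]
width: 34.3
```

View pics/s5.png

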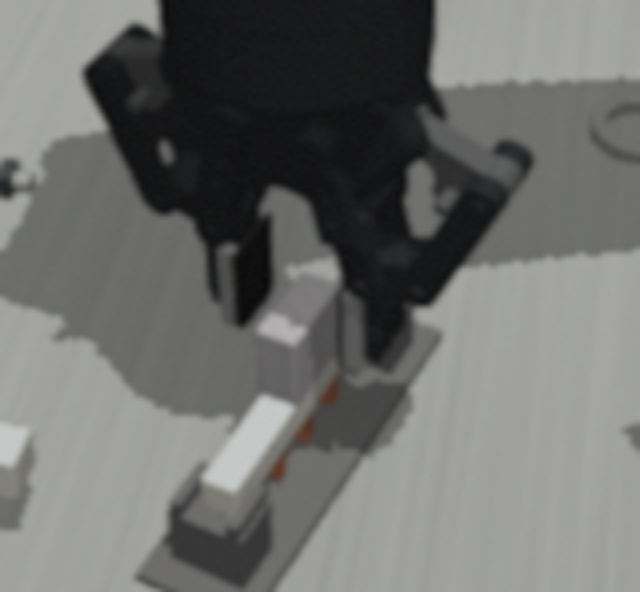

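View pics/w5.png

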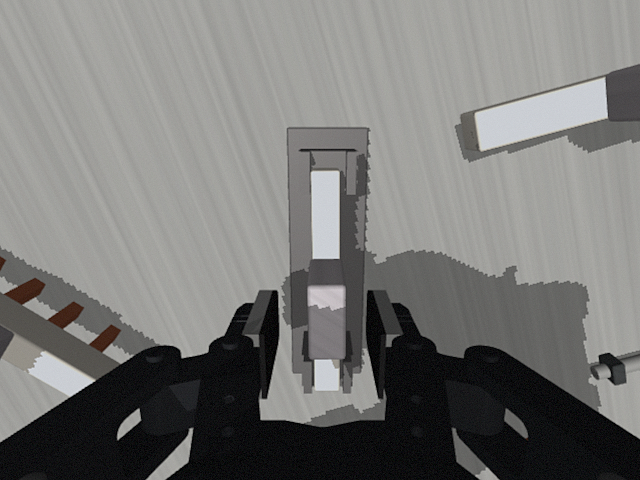

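```bash
python3 -m crank '[{"x":0,"y":0,"z":0.7,"spin":0},{"x":0,"y":0,"z":0.7,"spin":0},{"x":0,"y":0,"z":0,"spin":0}]' && python3 -m crank '[{"x":0,"y":0,"z":0.4,"spin":0},{"x":0,"y":0,"z":0.4,"spin":0},{"x":0,"y":0,"z":0,"spin":0}]'
python3 - <<'E'
from h import *
im=vision.get_image("side");cv2.imwrite("pics/s6.png",cv2.resize(im[270:430,240:400],None,fx=4,fy=3.7,interpolation=2))
im=vision.get_image("wrist");cv2.imwrite("pics/w6.png",im)
E
```

```text
clock: 4.8
eef_pos: [532.4, 175.6, 17.1]
tool_rot: [-3.14, 0.001, 1.258]
force: [-0.7, 0.3, 0.1]
width: 34.5
clock: 5.1
eef_pos: [532.9, 175.8, 9.8]
tool_rot: [-3.141, 0.0, 1.258]
force: [-0.3, 0.5, 0.1]
width: 34.3
```

View pics/s6.png

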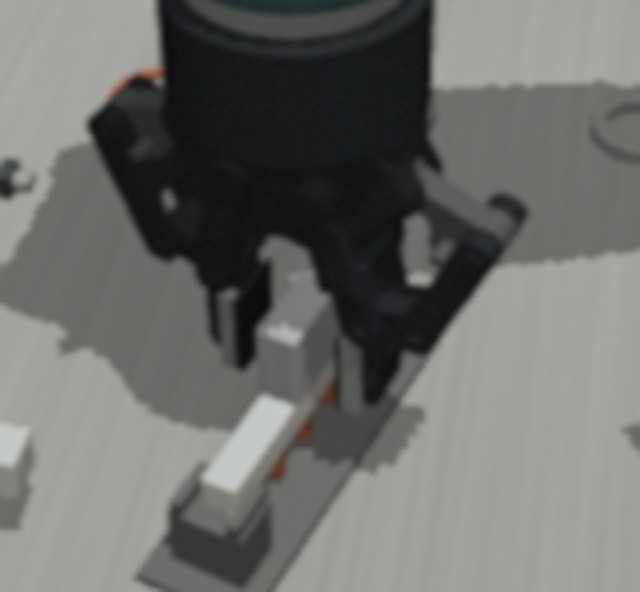

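View pics/w6.png

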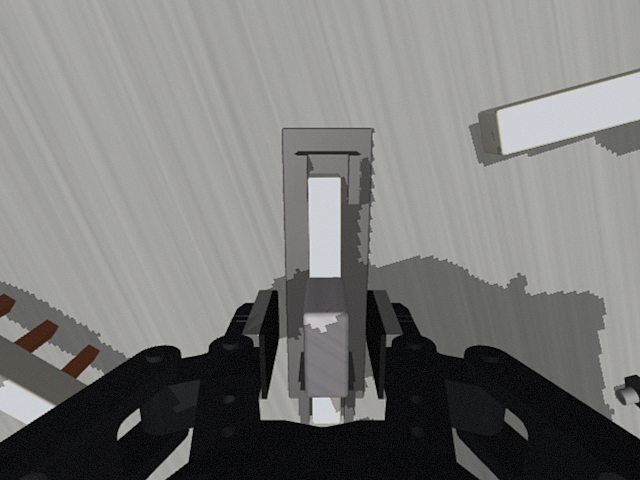

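```bash
python3 -m crank '[{"x":0,"y":0,"z":0,"spin":0},{"x":0,"y":0,"z":0,"spin":0},{"x":0,"y":0,"z":0,"spin":0},{"x":0,"y":0,"z":0,"spin":0}]' 0 
python3 - <<'E'
from h import *
im=vision.get_image("side");cv2.imwrite("pics/s7.png",cv2.resize(im[270:430,240:400],None,fx=4,fy=3.7,interpolation=2))
im=vision.get_image("wrist");cv2.imwrite("pics/w7.png",im)
print(ctrl.read_state()["width"])
E
```

```text
clock: 5.6
eef_pos: [533.6, 175.9, 10.5]
tool_rot: [3.141, -0.0, 1.258]
force: [0.5, -1.2, 1.7]
width: 13.2
13.04526315340269
```

View pics/s7.png

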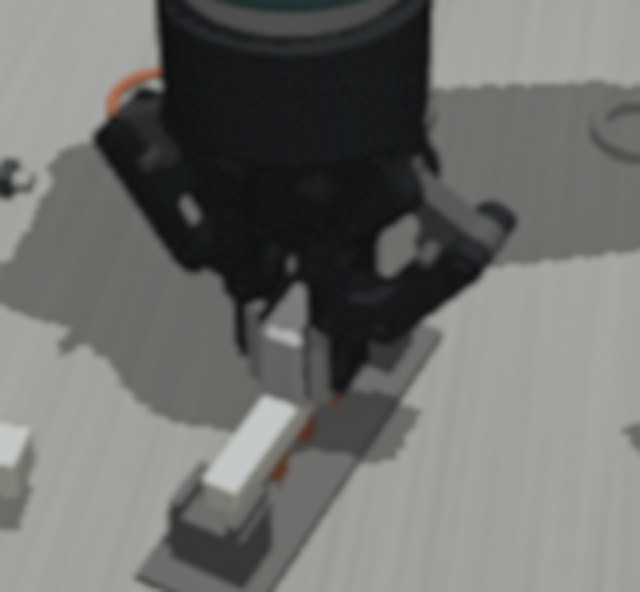

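View pics/w7.png

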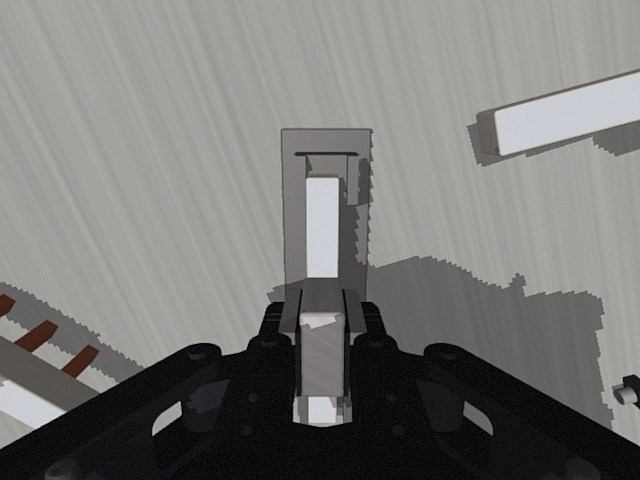

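```bash
python3 -m crank '[{"x":0,"y":0,"z":-1,"spin":0},{"x":0,"y":0,"z":-2,"spin":0},{"x":0,"y":0,"z":-3,"spin":0},{"x":0,"y":0,"z":-4,"spin":0},{"x":0,"y":0,"z":-4.5,"spin":0}]'
python3 - <<'E'
from h import *
im=vision.get_image("side");cv2.imwrite("pics/s8.png",im)
plan([600,-220,160],1.27)
E
```

```text
clock: 6.2
eef_pos: [531.4, 175.5, 156.1]
tool_rot: [-3.138, 0.002, 1.258]
force: [1.3, 0.3, -2.8]
width: 13.1
[{"x": -3.97, "y": 2.03, "z": 0.04, "spin": -0.001}, {"x": -3.98, "y": 2.02, "z": 0.04, "spin": -0.001}, {"x": -3.98, "y": 2.02, "z": 0.04, "spin": -0.001}, {"x": -3.98, "y": 2.01, "z": 0.04, "spin": -0.001}, {"x": -3.98, "y": 2.01, "z": 0.04, "spin": -0.001}]
[{"x": -3.99, "y": 2.0, "z": 0.04, "spin": -0.001}, {"x": -3.99, "y": 2.0, "z": 0.04, "spin": -0.001}, {"x": -3.99, "y": 1.99, "z": 0.04, "spin": -0.001}, {"x": -4.0, "y": 1.98, "z": 0.04, "spin": -0.001}]
```

View pics/s8.png

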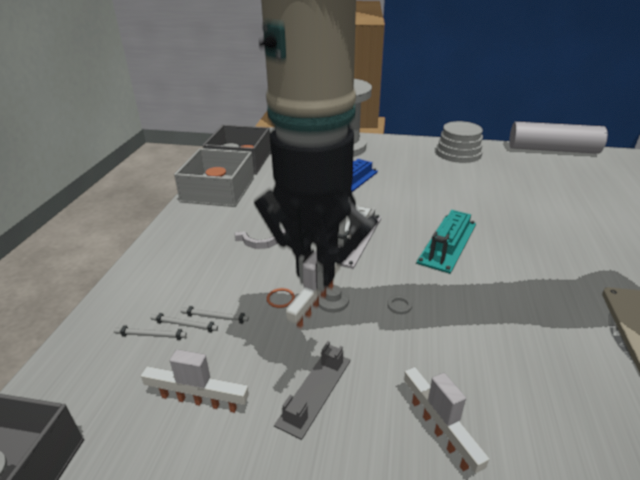

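Plug is lifted (side view at about (310,285)); the cradle (313,390) is empty. Moving beside the white fixture to measure it.

```bash
A='' ; python3 -m crank '[{"x":-2,"y":1,"z":0,"spin":0},{"x":-4,"y":2,"z":0,"spin":0},{"x":-4,"y":2,"z":0,"spin":0},{"x":-4,"y":2,"z":0,"spin":0},{"x":-4,"y":2,"z":0,"spin":0}]' && python3 -m crank '[{"x":-4,"y":2,"z":0,"spin":0},{"x":-4,"y":2,"z":0,"spin":0},{"x":-4,"y":2,"z":0,"spin":0},{"x":-4,"y":2,"z":0,"spin":0},{"x":-1.8,"y":1,"z":0,"spin":0}]' && python3 -m crank '[{"x":0,"y":0,"z":0,"spin":0},{"x":0,"y":0,"z":0,"spin":0},{"x":0,"y":0,"z":0,"spin":0}]'
python3 - <<'E'
from h import *
np.set_printoptions(precision=1,suppress=True)
im=vision.get_image("wrist");cv2.imwrite("pics/w9.png",im);c=vision.calibration("wrist");print(ctrl.read_state()["qpos"])
for n,z in dict(fixture=0,socket=34,clamp_pivot=54,clamp_tip=115).items():
    for r in vision.place_of(n,"wrist")[:3]: print(n,r["score"],np.array(r["point"]),plane(c,r["point"],z))
E
```

```text
clock: 6.75
eef_pos: [562.7, -24.4, 155.4]
tool_rot: [-3.14, -0.0, 1.258]
force: [1.6, 0.1, -1.7]
width: 13.2
clock: 7.25
eef_pos: [592.8, -226.2, 155.5]
tool_rot: [3.141, 0.004, 1.252]
force: [-0.2, -0.2, -1.8]
width: 13.2
clock: 7.55
eef_pos: [594.0, -217.8, 155.0]
tool_rot: [-3.14, -0.002, 1.26]
force: [-0.6, -0.1, -2.4]
width: 13.2
[ 0.1  0.7  0.4  1.6 -0.3  0.9  0.3]
fixture 0.95 [359.  430.3] [ 561.5 -437.    -0. ]
fixture 0.82 [ 60.1 299.9] [ 344.6 -220.3    0. ]
fixture 0.63 [175.1 124.5] [ 503.9 -112.2    0. ]
socket 0.77 [ 28.8 320.1] [ 339.5 -221.6   34. ]
socket 0.55 [232.  237.6] [ 523.7 -206.8   34. ]
clamp_pivot 0.69 [203.4 113.3] [ 542.8 -117.9   54. ]
clamp_tip 0.95 [169.4 125.3] [ 539.7 -125.5  115. ]
```

View pics/w9.png

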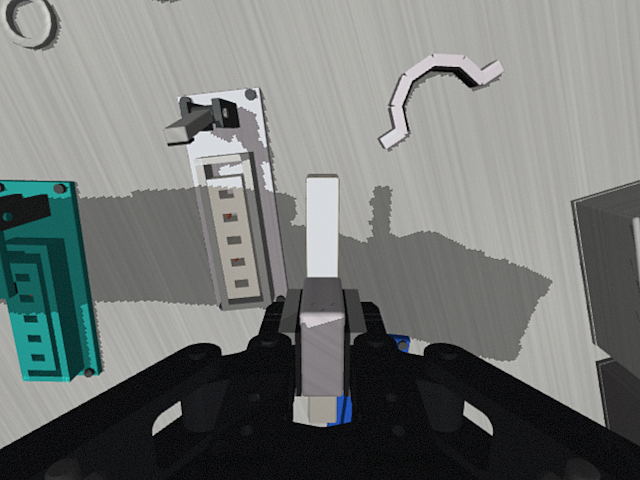

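```bash
python3 - <<'E'
import cv2
im=cv2.imread("pics/w9.png");cv2.imwrite("pics/w9c.png",cv2.resize(im[80:315,160:295],None,fx=2.5*1.6,fy=2.5,interpolation=2))
E
```

```text
(no output)
```

View pics/w9c.png

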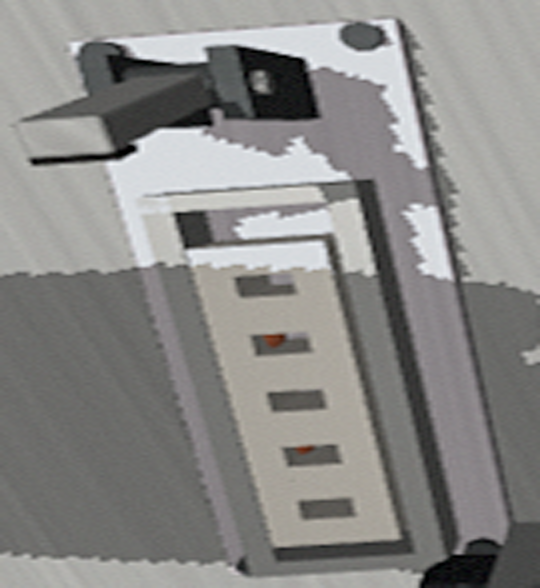

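```bash
python3 - <<'E'
from h import *
np.set_printoptions(precision=1,suppress=True)
c=vision.calibration("wrist")
f=lambda p:(160+p[0]/4,80+p[1]/2.5)
S=np.array([plane(c,f(p),34) for p in((267,287),(282,344),(297,401),(313,455),(327,508))]);print(S)
d=S[0]-S[4];print("slots len",np.linalg.norm(d),"yaw",np.arctan2(d[1],d[0]),"mid",S.mean(0))
C=np.array([plane(c,f(p),34) for p in((190,248),(331,237),(272,547),(399,540))]);print(C,C.mean(0))
for a,b in((0,2),(1,3)): d=C[a]-C[b];print(np.linalg.norm(d),np.arctan2(d[1],d[0]))
H=np.array([plane(c,f(p),30) for p in((140,200),(352,184),(238,572),(430,560))]);print("housing",H,H.mean(0))
for a,b in((0,2),(1,3),(0,1),(2,3)): d=H[a]-H[b];print(np.linalg.norm(d),np.arctan2(d[1],d[0]))
print(ctrl.read_state()["eef_pos"],ctrl.read_state()["tool_rot"])
E
```

```text
[[ 532.3 -176.    34. ]
 [ 528.6 -193.1   34. ]
 [ 524.8 -210.8   34. ]
 [ 521.4 -228.3   34. ]
 [ 517.6 -245.8   34. ]]
slots len 71.28460942626174 yaw 1.363559029415154 mid [ 524.9 -210.8   34. ]
[[ 523.  -160.8   34. ]
 [ 549.  -165.8   34. ]
 [ 502.2 -255.    34. ]
 [ 527.5 -260.5   34. ]] [ 525.4 -210.5   34. ]
96.43561803927221 1.3540357751833965
97.16634437669994 1.3473036580255793
housing [[ 518.3 -144.9   30. ]
 [ 557.3 -152.6   30. ]
 [ 490.7 -262.6   30. ]
 [ 529.9 -270.6   30. ]] [ 524.1 -207.7   30. ]
120.79788100977201 1.340964477344655
121.13859408502323 1.3421118097635525
39.81038257483968 2.9480652290155054
39.93840747240432 2.9394154624258286
[ 594.4 -219.   155.4] [-3.1 -0.   1.3]
```

```bash
python3 - <<'E'
from h import *
import cv2
np.set_printoptions(precision=1,suppress=True)
im=cv2.imread("pics/w9.png");cv2.imwrite("pics/w9d.png",cv2.resize(im[165:425,280:370],None,fx=6,fy=2.3,interpolation=2))
s=ctrl.read_state();e=s["eef_pos"];T=R.from_euler('xyz',s["tool_rot"]).as_matrix();c=vision.calibration("wrist")
for n,p,h in(("sp far L",(306.5,176),33.5),("sp far R",(339,175),33.5),("hL far",(302,318),65.5),("hR far",(346,316),65.5),("hL near",(301,397),65.5),("hR near",(349,397),65.5)):
    print(n,T.T@(plane(c,p,e[2]+h)-e))
E
```

```text
sp far L [ 53.3  -6.3 -33.5]
sp far R [ 53.7   5.1 -33.5]
hL far [ 14.6  -6.8 -65.5]
hR far [ 15.2   6.4 -65.5]
hL near [-13.2  -7.5 -65.5]
hR near [-13.1   7.9 -65.5]
```

View pics/w9d.png

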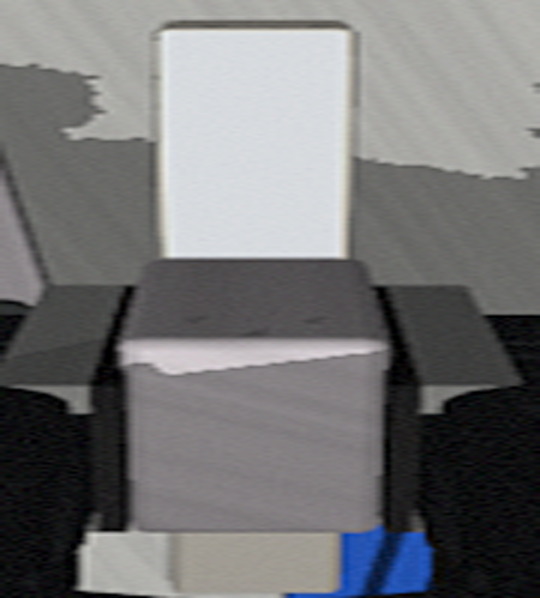

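```bash
python3 - <<'E'
from h import *
plan([525,-212,155],1.355)
E
```

```text
[{"x": -0.73, "y": -3.41, "z": 0.02, "spin": -0.048}, {"x": -0.57, "y": -3.44, "z": 0.02, "spin": -0.048}]
```

```bash
python3 -m crank '[{"x":-0.7,"y":-3.4,"z":0,"spin":-0.05},{"x":-0.6,"y":-3.4,"z":0,"spin":-0.05},{"x":0,"y":0,"z":4,"spin":0},{"x":0,"y":0,"z":4,"spin":0},{"x":0,"y":0,"z":1.5,"spin":0}]' && python3 -m crank '[{"x":0,"y":0,"z":0,"spin":0},{"x":0,"y":0,"z":0,"spin":0}]'
python3 - <<'E'
from h import *
for i in range(4):
    s=ctrl.read_state();print(s["eef_pos"],s["tool_rot"])
im=vision.get_image("wrist");cv2.imwrite("pics/w10.png",im)
im=vision.get_image("side");cv2.imwrite("pics/s10.png",cv2.resize(im[140:280,280:420],None,fx=5,fy=4.2,interpolation=2))
E
```

```text
clock: 8.3
eef_pos: [523.3, -211.7, 57.6]
tool_rot: [-3.137, -0.001, 1.358]
force: [-0.5, 0.6, -1.8]
width: 13.0
clock: 8.5
eef_pos: [525.9, -213.5, 60.8]
tool_rot: [3.141, 0.0, 1.358]
force: [0.5, -0.1, -2.1]
width: 13.4
[ 525.86465924 -213.48217116   60.79605302] [3.14089279e+00 3.39944560e-04 1.35799397e+00]
[ 525.86465924 -213.48217116   60.79605302] [3.14089279e+00 3.39944560e-04 1.35799397e+00]
[ 525.86465924 -213.48217116   60.79605302] [3.14089279e+00 3.39944560e-04 1.35799397e+00]
[ 525.86465924 -213.48217116   60.79605302] [3.14089279e+00 3.39944560e-04 1.35799397e+00]
```

View pics/w10.png

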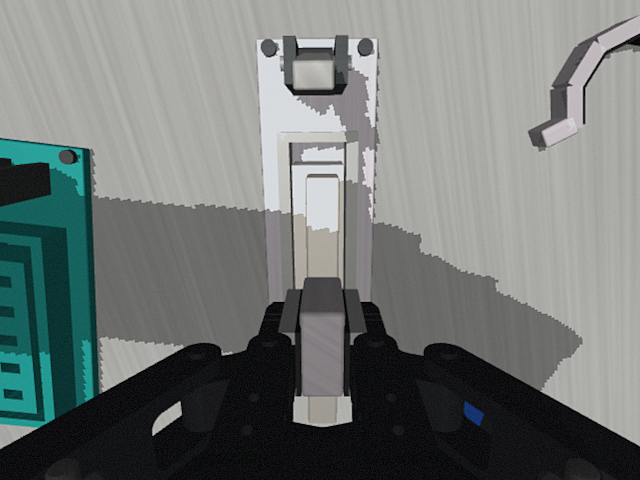

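View pics/s10.png

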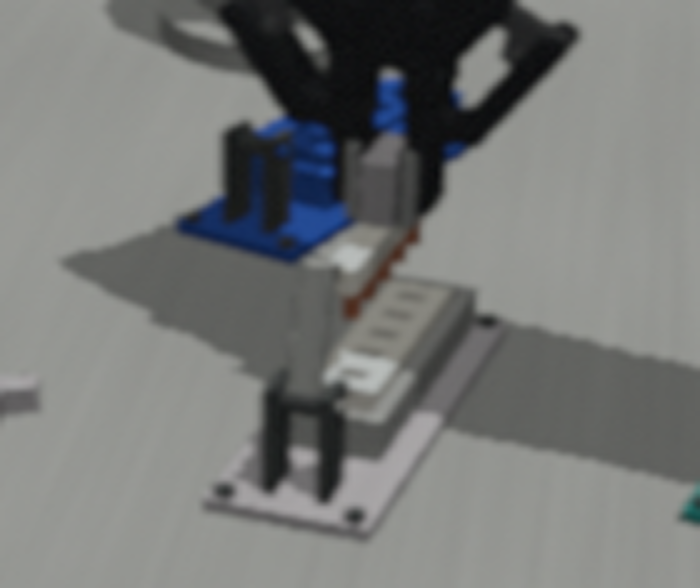

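```bash
python3 - <<'E'
import cv2
im=cv2.imread("pics/w10.png");cv2.imwrite("pics/w10c.png",cv2.resize(im[120:290,250:390],None,fx=5,fy=3.5,interpolation=2))
E
```

```text
(no output)
```

View pics/w10c.png

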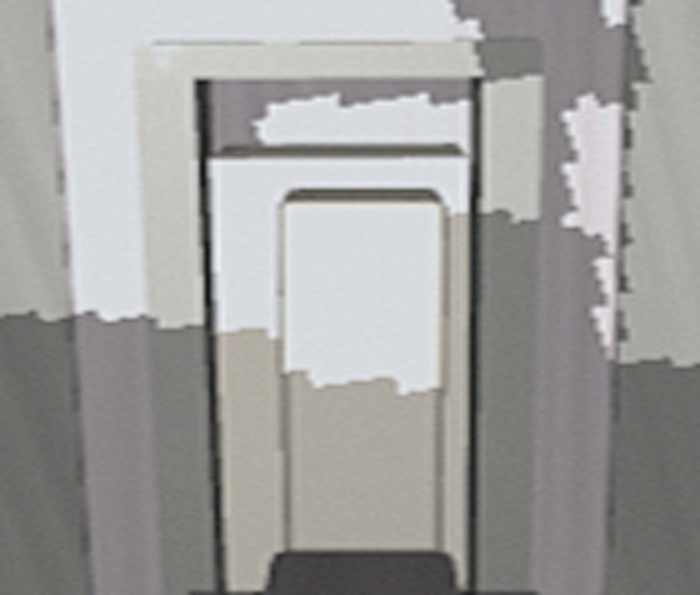

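```bash
python3 - <<'E'
from h import *
np.set_printoptions(precision=2,suppress=True)
s=ctrl.read_state();e=s["eef_pos"];T=R.from_euler('xyz',s["tool_rot"]).as_matrix();c=vision.calibration("wrist")
for n,p,z in(("ins fL",(292,165),34),("ins fR",(343.6,165),34),("ins nL",(294.4,285.7),34),("ins nR",(343.6,285.7),34),
 ("sp fL",(306.8,177.1),e[2]+33.5),("sp fR",(338.4,177.1),e[2]+33.5),("sp nL",(307.6,277),e[2]+33.5),("sp nR",(337.4,277),e[2]+33.5)):
    print(n,T.T@(plane(c,p,z)-e))
print(e,s["force"])
E
```

```text
ins fL [ 51.97 -15.86  27.58]
ins fR [52.    9.99 27.65]
ins nL [-12.9  -15.82  27.61]
ins nR [-12.9   11.01  27.69]
sp fL [ 53.02  -6.13 -33.55]
sp fR [ 53.03   4.99 -33.52]
sp nL [ 15.54  -6.18 -33.53]
sp nR [ 15.54   5.07 -33.49]
[ 526.58 -213.77   61.65] [-0.21 -0.5  -2.4 ]
```

```bash
python3 -m crank '[{"x":0.25,"y":-0.2,"z":0.5,"spin":0},{"x":0,"y":0,"z":1.0,"spin":0},{"x":0,"y":0,"z":0.7,"spin":0},{"x":0,"y":0,"z":0,"spin":0},{"x":0,"y":0,"z":0,"spin":0}]'
python3 -m crank '[{"x":0,"y":0,"z":0.15,"spin":0},{"x":0,"y":0,"z":0.1,"spin":0},{"x":0,"y":0,"z":0,"spin":0}]'
python3 -m crank '[{"x":0,"y":0,"z":0.1,"spin":0},{"x":0,"y":0,"z":0.1,"spin":0},{"x":0,"y":0,"z":0,"spin":0}]'
python3 - <<'E'
from h import *
im=vision.get_image("side");cv2.imwrite("pics/s11.png",cv2.resize(im[140:280,280:420],None,fx=5,fy=4.2,interpolation=2))
E
```

```text
clock: 9.1
eef_pos: [523.7, -210.5, 37.9]
tool_rot: [-3.141, 0.0, 1.358]
force: [0.5, 0.6, -1.3]
width: 13.1
clock: 9.4
eef_pos: [524.0, -210.5, 35.8]
tool_rot: [3.141, -0.0, 1.358]
force: [-0.1, 0.1, -2.2]
width: 13.1
clock: 9.7
eef_pos: [523.8, -210.3, 33.7]
tool_rot: [-3.141, -0.0, 1.358]
force: [0.2, 0.2, -2.1]
width: 13.2
```

View pics/s11.png

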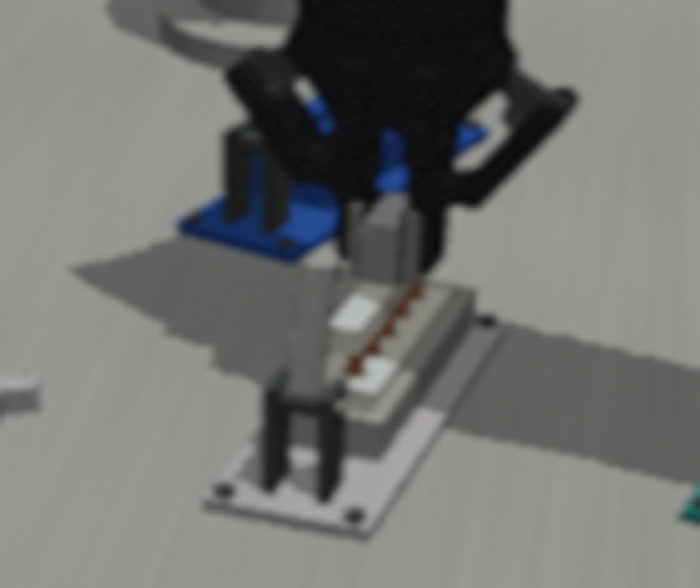

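```bash
python3 -m crank '[{"x":0,"y":0,"z":0.1,"spin":0},{"x":0,"y":0,"z":0,"spin":0}]'
python3 -m crank '[{"x":0,"y":0,"z":0.1,"spin":0},{"x":0,"y":0,"z":0,"spin":0}]'
python3 -m crank '[{"x":0,"y":0,"z":0.1,"spin":0},{"x":0,"y":0,"z":0,"spin":0}]'
```

```text
clock: 9.95
eef_pos: [523.9, -210.4, 32.7]
tool_rot: [-3.141, -0.0, 1.358]
force: [-0.2, 0.3, -1.5]
width: 13.6
clock: 10.15
eef_pos: [523.8, -210.3, 31.6]
tool_rot: [-3.141, -0.0, 1.358]
force: [0.5, -0.4, -2.3]
width: 13.2
clock: 10.35
eef_pos: [523.9, -210.4, 30.7]
tool_rot: [-3.141, -0.0, 1.358]
force: [-0.4, 0.6, -2.5]
width: 12.9
```

```bash
python3 -m crank '[{"x":0,"y":0,"z":0.1,"spin":0},{"x":0,"y":0,"z":0,"spin":0}]'
python3 -m crank '[{"x":0,"y":0,"z":0.1,"spin":0},{"x":0,"y":0,"z":0,"spin":0}]'
python3 -m crank '[{"x":0,"y":0,"z":0.1,"spin":0},{"x":0,"y":0,"z":0,"spin":0}]'
python3 - <<'E'
from h import *
im=vision.get_image("side");cv2.imwrite("pics/s12.png",cv2.resize(im[140:280,280:420],None,fx=5,fy=4.2,interpolation=2))
im=vision.get_image("wrist");cv2.imwrite("pics/w12.png",cv2.resize(im[120:290,250:390],None,fx=5,fy=3.5,interpolation=2))
E
```

```text
clock: 10.55
eef_pos: [523.9, -210.4, 29.7]
tool_rot: [-3.141, -0.0, 1.358]
force: [-0.2, 0.3, -3.0]
width: 13.0
clock: 10.75
eef_pos: [523.8, -210.4, 28.7]
tool_rot: [-3.141, -0.0, 1.358]
force: [0.4, -0.6, -2.0]
width: 13.6
clock: 10.95
eef_pos: [523.8, -210.4, 27.7]
tool_rot: [-3.141, -0.0, 1.358]
force: [0.1, -0.5, -3.0]
width: 13.0
```

View pics/s12.png

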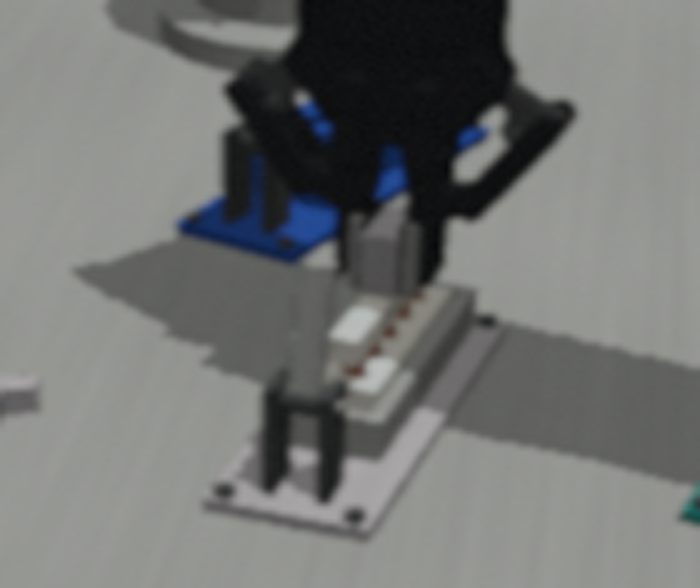

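View pics/w12.png

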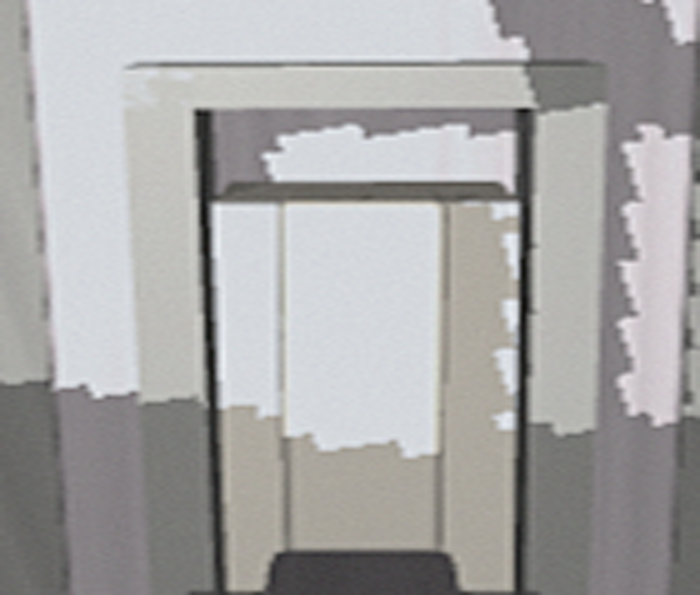

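```bash
python3 -m crank '[{"x":0,"y":0,"z":0.1,"spin":0},{"x":0,"y":0,"z":0.1,"spin":0},{"x":0,"y":0,"z":0,"spin":0}]'
python3 -m crank '[{"x":0,"y":0,"z":0.1,"spin":0},{"x":0,"y":0,"z":0.1,"spin":0},{"x":0,"y":0,"z":0,"spin":0}]'
python3 -m crank '[{"x":0,"y":0,"z":0.1,"spin":0},{"x":0,"y":0,"z":0,"spin":0}]'
python3 -m crank '[{"x":0,"y":0,"z":0.1,"spin":0},{"x":0,"y":0,"z":0,"spin":0}]'
```

```text
clock: 11.35
eef_pos: [523.8, -210.4, 25.6]
tool_rot: [-3.141, -0.0, 1.358]
force: [-0.3, 0.2, -1.4]
width: 13.6
clock: 11.65
eef_pos: [523.8, -210.4, 23.6]
tool_rot: [-3.141, -0.0, 1.358]
force: [0.5, -0.5, -3.2]
width: 13.1
clock: 11.85
eef_pos: [524.1, -210.5, 22.7]
tool_rot: [3.141, 0.0, 1.358]
force: [0.8, -0.8, -3.2]
width: 12.9
clock: 12.05
eef_pos: [524.3, -210.6, 21.8]
tool_rot: [3.141, 0.0, 1.358]
force: [1.1, -0.1, -1.5]
width: 13.1
```

```bash
for i in 1; do python3 -m crank '[{"x":0,"y":0,"z":0.1,"spin":0},{"x":0,"y":0,"z":0,"spin":0}]'
python3 -m crank '[{"x":0,"y":0,"z":0.1,"spin":0},{"x":0,"y":0,"z":0,"spin":0}]'
python3 -m crank '[{"x":0,"y":0,"z":0.1,"spin":0},{"x":0,"y":0,"z":0,"spin":0}]'
python3 -m crank '[{"x":0,"y":0,"z":0.1,"spin":0},{"x":0,"y":0,"z":0,"spin":0}]'; done
python3 - <<'E'
from h import *
im=vision.get_image("side");cv2.imwrite("pics/s13.png",cv2.resize(im[140:280,280:420],None,fx=5,fy=4.2,interpolation=2))
E
```

```text
clock: 12.25
eef_pos: [524.3, -210.6, 20.9]
tool_rot: [3.141, 0.0, 1.358]
force: [0.4, -0.8, -0.9]
width: 13.4
clock: 12.45
eef_pos: [524.1, -210.5, 19.8]
tool_rot: [3.141, 0.0, 1.358]
force: [1.3, 0.0, -1.2]
width: 13.0
clock: 12.65
eef_pos: [524.1, -210.5, 18.6]
tool_rot: [3.141, 0.0, 1.358]
force: [0.9, -0.7, -1.8]
width: 13.1
clock: 12.85
eef_pos: [524.0, -210.5, 17.6]
tool_rot: [3.141, 0.0, 1.358]
force: [0.7, -0.6, -2.2]
width: 13.4
```

View pics/s13.png

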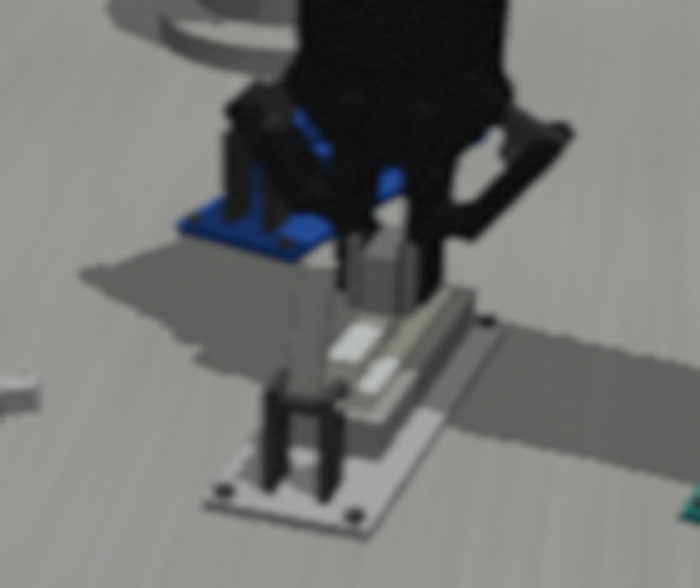

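```bash
python3 -m crank '[{"x":0,"y":0,"z":0.1,"spin":0},{"x":0,"y":0,"z":0,"spin":0}]'
python3 -m crank '[{"x":0,"y":0,"z":0.1,"spin":0},{"x":0,"y":0,"z":0,"spin":0}]'
python3 -m crank '[{"x":0,"y":0,"z":0.1,"spin":0},{"x":0,"y":0,"z":0,"spin":0}]'
```

```text
clock: 13.1
eef_pos: [524.0, -210.4, 16.6]
tool_rot: [3.141, 0.0, 1.358]
force: [1.9, -0.4, -2.7]
width: 13.2
clock: 13.3
eef_pos: [524.0, -210.4, 15.7]
tool_rot: [3.142, 0.0, 1.358]
force: [1.1, -0.9, -1.8]
width: 13.6
clock: 13.5
eef_pos: [523.9, -210.4, 14.6]
tool_rot: [-3.142, 0.0, 1.358]
force: [2.0, -1.0, -2.4]
width: 13.1
```

```bash
python3 -m crank '[{"x":0,"y":0,"z":0.1,"spin":0},{"x":0,"y":0,"z":0,"spin":0}]'
python3 -m crank '[{"x":0,"y":0,"z":0.1,"spin":0},{"x":0,"y":0,"z":0,"spin":0}]'
python3 - <<'E'
from h import *
im=vision.get_image("side");cv2.imwrite("pics/s14.png",cv2.resize(im[140:280,280:420],None,fx=5,fy=4.2,interpolation=2))
im=vision.get_image("wrist");cv2.imwrite("pics/w14.png",im);cv2.imwrite("pics/w14c.png",cv2.resize(im[120:430,250:390],None,fx=4,fy=1.9,interpolation=2))
print(ctrl.read_state())
E
```

```text
clock: 13.7
eef_pos: [524.1, -210.4, 14.5]
tool_rot: [3.141, -0.0, 1.358]
force: [0.4, 0.9, 5.9]
width: 13.4
clock: 13.9
eef_pos: [524.1, -210.5, 14.4]
tool_rot: [3.141, -0.001, 1.358]
force: [-1.3, 1.0, 13.5]
width: 13.2
{'clock': 14.0, 'qpos': array([ 0.1764828 ,  0.78952989,  0.24561575,  1.90207765, -0.37429925,
        0.49385367,  0.47090503]), 'qd': array([-2.43216530e-03,  2.33468004e-04,  1.02334648e-03,  2.46655930e-05,
       -2.48547631e-04, -1.37250358e-03,  1.32042581e-03]), 'tau': array([ 3.23720779e-01, -4.69160271e+01,  3.97739097e+00, -8.97057384e+00,
       -3.22405051e-02, -5.94757497e-01, -2.90292077e-02]), 'eef_pos': array([ 524.10224504, -210.46220987,   14.41313162]), 'tool_rot': array([ 3.14080428e+00, -5.75080448e-04,  1.35762001e+00]), 'force': array([-1.25922678,  1.34387077, 14.29898253]), 'torque': array([ 0.20842179,  0.34602599, -0.00358737]), 'width': 13.170841427015562}
```

View pics/s14.png

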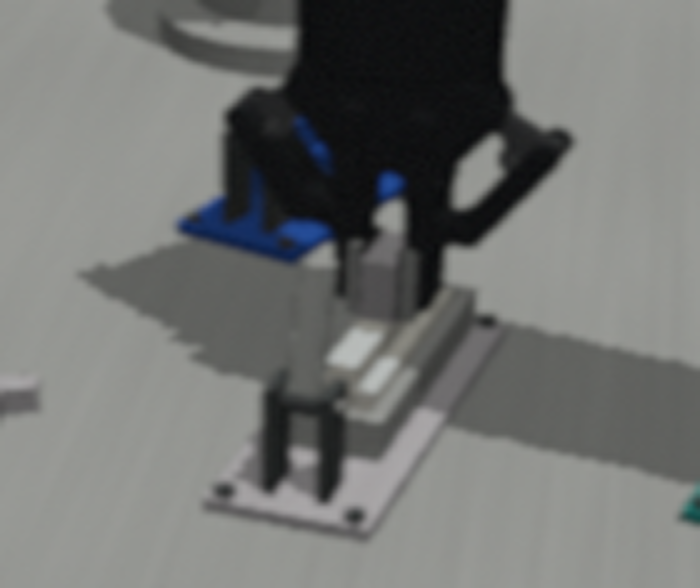

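View pics/w14.png

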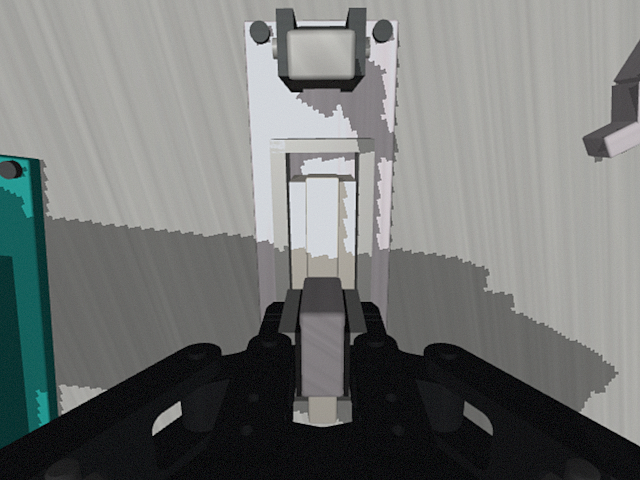

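```bash
python3 -m crank '[{"x":0,"y":0,"z":0.08,"spin":0},{"x":0,"y":0,"z":0,"spin":0}]'
python3 -m crank '[{"x":0,"y":0,"z":-0.2,"spin":0},{"x":0,"y":0,"z":0,"spin":0}]'
python3 -m crank '[{"x":0,"y":0,"z":0,"spin":0},{"x":0,"y":0,"z":0,"spin":0},{"x":0,"y":0,"z":0,"spin":0}]' 45
python3 -m crank '[{"x":0,"y":0,"z":-1,"spin":0},{"x":0,"y":0,"z":-3,"spin":0},{"x":0,"y":0,"z":-4,"spin":0},{"x":0,"y":0,"z":-4,"spin":0},{"x":0,"y":0,"z":0,"spin":0}]'
python3 -m crank '[{"x":0,"y":0,"z":0,"spin":0},{"x":0,"y":0,"z":0,"spin":0}]'
python3 - <<'E'
from h import *
im=vision.get_image("side");cv2.imwrite("pics/s15.png",cv2.resize(im[140:280,280:420],None,fx=5,fy=4.2,interpolation=2))
im=vision.get_image("wrist");cv2.imwrite("pics/w15.png",im)
E
```

```text
clock: 14.2
eef_pos: [524.1, -210.5, 14.4]
tool_rot: [3.141, -0.001, 1.358]
force: [-2.3, 2.2, 21.2]
width: 13.2
clock: 14.4
eef_pos: [524.1, -210.4, 14.5]
tool_rot: [3.141, -0.0, 1.358]
force: [-0.3, 0.0, 7.1]
width: 13.2
clock: 14.7
eef_pos: [523.2, -210.2, 13.5]
tool_rot: [-3.14, -0.0, 1.358]
force: [0.3, 0.4, 0.6]
width: 38.2
clock: 15.2
eef_pos: [527.4, -212.4, 139.6]
tool_rot: [3.131, 0.002, 1.357]
force: [1.8, -0.5, 0.3]
width: 38.6
clock: 15.4
eef_pos: [523.1, -209.8, 133.2]
tool_rot: [-3.14, -0.001, 1.358]
force: [-0.3, -0.1, 1.0]
width: 38.5
```

View pics/s15.png

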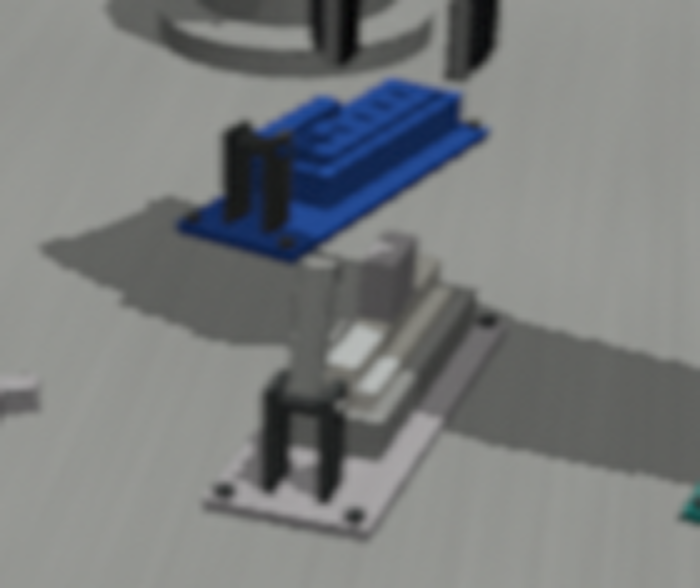

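View pics/w15.png

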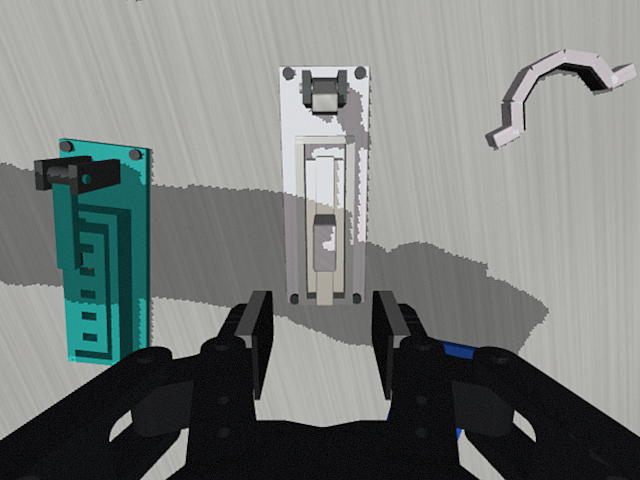

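```bash
python3 - <<'E'
from h import *
np.set_printoptions(precision=1,suppress=True)
im=cv2.imread("pics/w15.png");cv2.imwrite("pics/w15c.png",cv2.resize(im[55:315,265:385],None,fx=5,fy=2.2,interpolation=2))
s=ctrl.read_state();e=s["eef_pos"];T=R.from_euler('xyz',s["tool_rot"]).as_matrix();c=vision.calibration("wrist");print(e)
def t(n,p,z): P=plane(c,p,z);print(n,P,T.T@(P-e))
t("tip far",(325,93),115);t("tip near",(325,110),115)
t("base far L",(279,67),4);t("base far R",(370,67),4)
t("housing far L",(296,137),30);t("housing far R",(354,137),30)
t("ins far",(324,157),34);t("spine far",(325,157),48)
t("h far",(324,215),80);t("h near",(324,271),80)
E
```

```text
[ 522.8 -209.9  132.7]
tip far [ 541.3 -126.8  115. ] [85.1  0.5 17.7]
tip near [ 539.8 -134.   115. ] [77.8  0.6 17.7]
base far L [515.5 -94.2   4. ] [111.5 -31.3 128.8]
base far R [ 578.2 -107.7    4. ] [111.5  32.9 128.7]
housing far L [ 518.1 -143.1   30. ] [ 64.2 -18.4 102.8]
housing far R [ 556.4 -151.4   30. ] [ 64.2  20.7 102.7]
ins far [ 533.9 -159.8   34. ] [51.2  0.5 98.7]
spine far [ 534.7 -159.    48. ] [52.2  1.1 84.7]
h far [ 527.5 -189.2   80. ] [21.1  0.4 52.7]
h near [ 520.3 -223.1   80. ] [-13.5   0.4  52.7]
```

View pics/w15c.png

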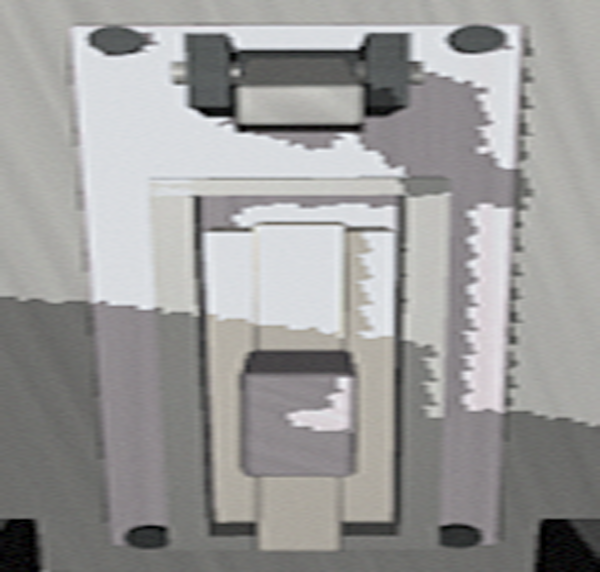

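```bash
python3 -m crank '[{"x":3,"y":0.07,"z":0,"spin":0},{"x":4,"y":0,"z":0,"spin":0},{"x":4,"y":0,"z":0,"spin":0},{"x":0,"y":0,"z":1.5,"spin":0},{"x":0,"y":0,"z":0,"spin":0}]' 0
python3 -m crank '[{"x":0,"y":0,"z":0,"spin":0},{"x":0,"y":0,"z":0,"spin":0}]'
python3 - <<'E'
from h import *
im=vision.get_image("side");cv2.imwrite("pics/s16.png",cv2.resize(im[120:280,270:430],None,fx=5,fy=3.7,interpolation=2))
im=vision.get_image("wrist");cv2.imwrite("pics/w16.png",im)
print(ctrl.read_state()["eef_pos"])
E
```

```text
clock: 16.0
eef_pos: [546.1, -101.0, 116.5]
tool_rot: [-3.136, 0.0, 1.361]
force: [-0.5, -0.6, 0.1]
width: 0.1
clock: 16.2
eef_pos: [547.6, -104.7, 119.1]
tool_rot: [-3.142, 0.001, 1.355]
force: [-0.1, 0.0, 0.2]
width: 0.1
[ 547.86742117 -104.4343329   119.35329118]
```

View pics/s16.png

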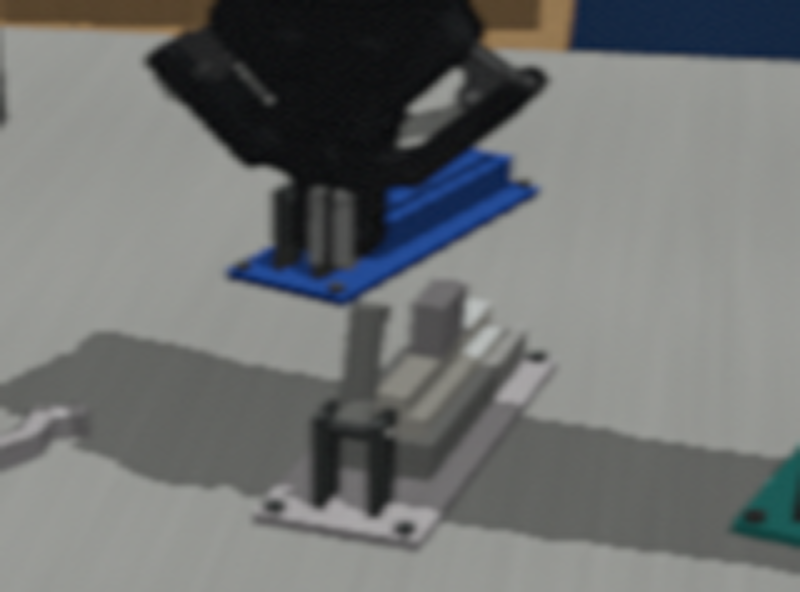

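View pics/w16.png

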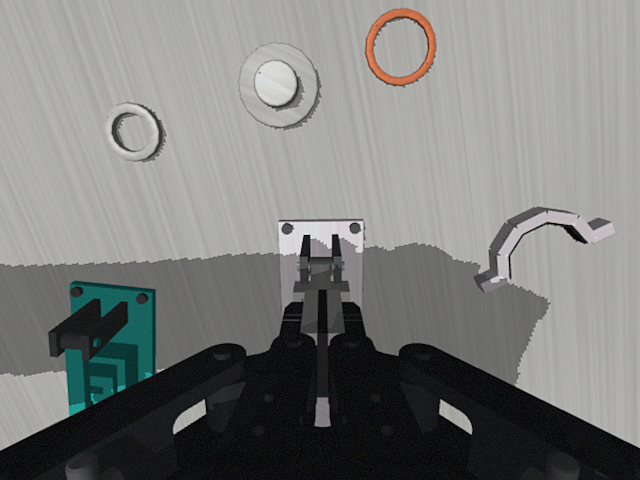

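```bash
python3 - <<'E'
from h import *
np.set_printoptions(precision=1,suppress=True)
s=ctrl.read_state();e=s["eef_pos"];T=R.from_euler('xyz',s["tool_rot"]).as_matrix();c=vision.calibration("side")
for h in(20,25,30,35,40,45):
    q=proj(c,e+T@np.array([12,0,-h]));q2=proj(c,e+T@np.array([-10,0,-h]));print(h,(q-[270,120])*[5,3.7],(q2-[270,120])*[5,3.7])
E
```

```text
20 [326.8 296.1] [350.5 273.6]
25 [326.9 286.1] [350.8 263.7]
30 [327.1 276. ] [351.  253.8]
35 [327.3 265.8] [351.3 243.8]
40 [327.5 255.6] [351.5 233.7]
45 [327.6 245.3] [351.8 223.5]
```

```bash
python3 -m crank '[{"x":0.6,"y":0,"z":0,"spin":0},{"x":0,"y":0,"z":2,"spin":0},{"x":0,"y":0,"z":2,"spin":0},{"x":0,"y":0,"z":1.5,"spin":0},{"x":0,"y":0,"z":0,"spin":0}]'
python3 -m crank '[{"x":0,"y":0,"z":0,"spin":0},{"x":-0.5,"y":0,"z":0,"spin":0},{"x":-0.4,"y":0,"z":0,"spin":0},{"x":0,"y":0,"z":0,"spin":0}]'
python3 - <<'E'
from h import *
im=vision.get_image("side");cv2.imwrite("pics/s17.png",cv2.resize(im[120:280,270:430],None,fx=5,fy=3.7,interpolation=2))
print(ctrl.read_state()["eef_pos"])
E
```

```text
clock: 16.8
eef_pos: [547.7, -96.6, 62.5]
tool_rot: [-3.138, -0.0, 1.358]
force: [0.2, 0.1, 1.4]
width: 0.0
clock: 17.2
eef_pos: [547.5, -107.3, 64.8]
tool_rot: [3.14, 0.001, 1.356]
force: [-0.3, -0.1, 0.4]
width: 0.3
[ 547.45074692 -106.73925857   64.59621458]
```

View pics/s17.png

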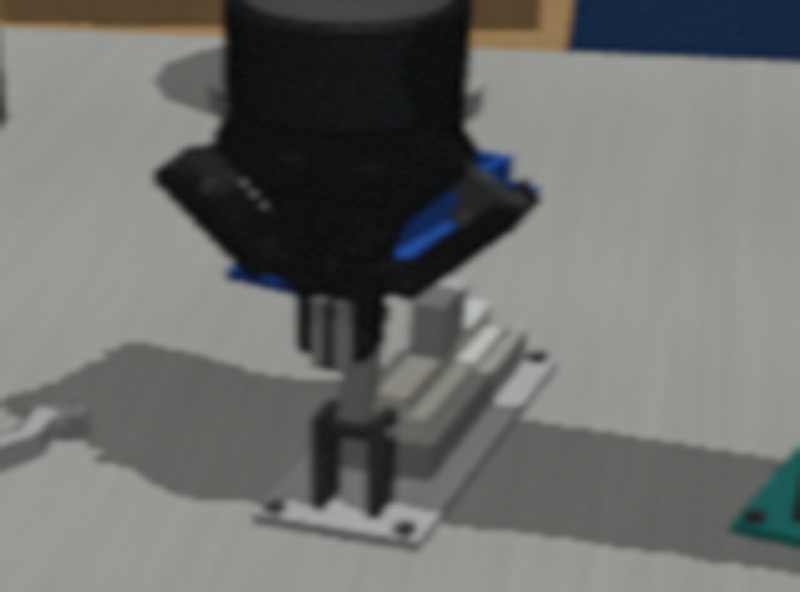

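```bash
python3 - <<'E'
from h import *
np.set_printoptions(precision=1,suppress=True)
s=ctrl.read_state();e=s["eef_pos"];T=R.from_euler('xyz',s["tool_rot"]).as_matrix();c=vision.calibration("side")
k=lambda P:(proj(c,P)-[270,120])*[5,3.7]
pv=np.array([543.1,-119.9,54]);x=np.array([.211,.977,0]);y=np.array([.977,-.211,0])
print("arm r30 +y face",k(pv+[0,0,30]+x*4),k(pv+[0,0,30]+x*4+y*6),k(pv+[0,0,30]+x*4-y*6))
print("cheeks +y face top",k(pv+[0,0,8]+x*9+y*13),k(pv+[0,0,8]+x*9-y*13))
print("fingers front",k(e+T@np.array([12,0,-33])),k(e+T@np.array([12,8,-33])))
im=vision.get_image("wrist");cv2.imwrite("pics/w17.png",im);cw=vision.calibration("wrist")
print("w: cheeks",proj(cw,pv+[0,0,8]+x*9+y*13),proj(cw,pv+[0,0,8]+x*9-y*13),"TCP",proj(cw,e+T@np.array([12,0,-33])))
E
```

```text
arm r30 +y face [353.8 376.7] [337.5 374.2] [370.1 379.3]
cheeks +y face top [313. 416.] [382.8 427.2]
fingers front [327.8 374.4] [305.6 370.9]
w: cheeks [347.9 290.8] [293.6 290.8] TCP [324.3 286.5]
```

View pics/w17.png

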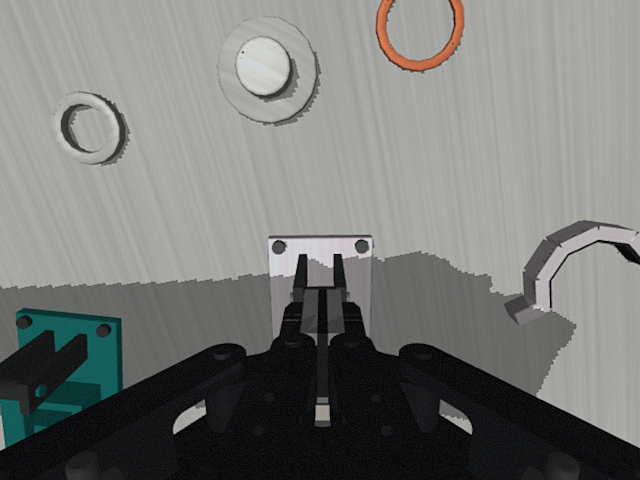

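```bash
python3 -m crank '[{"x":-0.4,"y":-0.2,"z":0,"spin":0},{"x":-0.4,"y":0,"z":0,"spin":0},{"x":-0.4,"y":0,"z":0.1,"spin":0},{"x":-0.4,"y":0,"z":0.1,"spin":0},{"x":0,"y":0,"z":0,"spin":0}]'
python3 -m crank '[{"x":-0.4,"y":0,"z":0.15,"spin":0},{"x":-0.4,"y":0,"z":0.15,"spin":0},{"x":-0.4,"y":0,"z":0.25,"spin":0},{"x":-0.4,"y":0,"z":0.25,"spin":0},{"x":0,"y":0,"z":0,"spin":0}]'
python3 - <<'E'
from h import *
im=vision.get_image("side");cv2.imwrite("pics/s18.png",cv2.resize(im[120:280,270:430],None,fx=5,fy=3.7,interpolation=2))
im=vision.get_image("wrist");cv2.imwrite("pics/w18.png",im)
E
```

```text
clock: 17.8
eef_pos: [541.6, -121.7, 61.9]
tool_rot: [-3.141, 0.0, 1.357]
force: [-0.1, 0.7, 0.4]
width: -0.1
clock: 18.3
eef_pos: [538.2, -137.8, 53.5]
tool_rot: [-3.141, 0.001, 1.357]
force: [-1.2, -0.3, -0.5]
width: 0.1
```

View pics/s18.png

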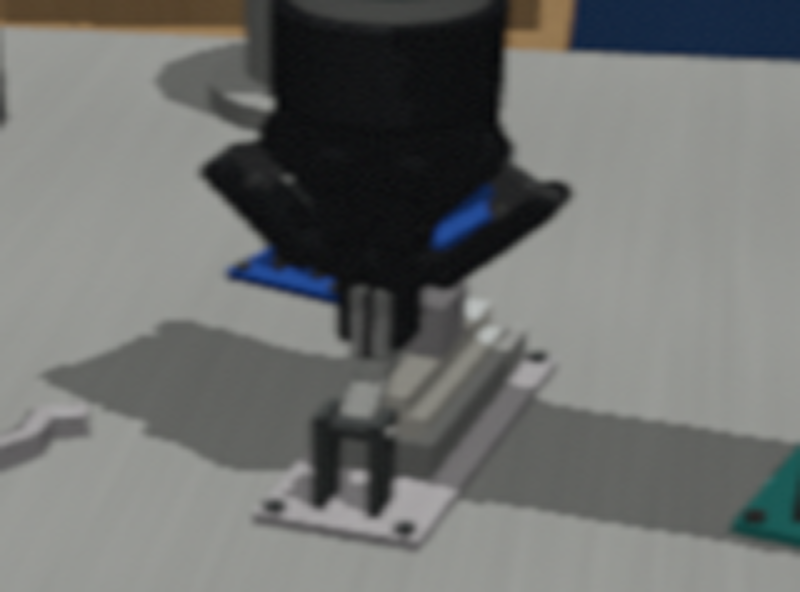

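View pics/w18.png

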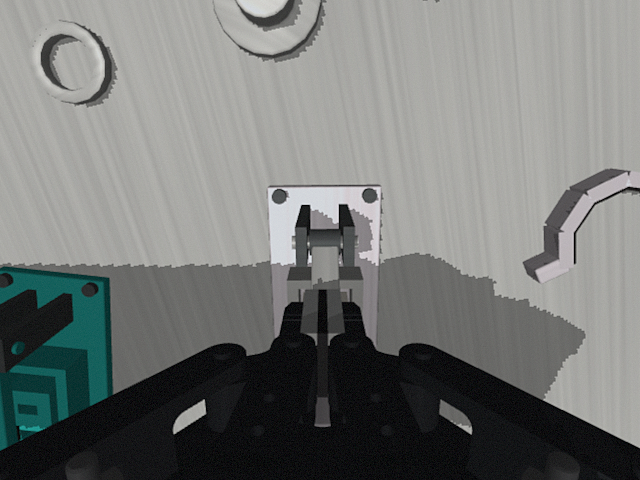

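```bash
python3 -m crank '[{"x":-0.32,"y":0,"z":0.31,"spin":0},{"x":-0.32,"y":0,"z":0.31,"spin":0},{"x":-0.25,"y":0,"z":0.36,"spin":0},{"x":-0.25,"y":0,"z":0.36,"spin":0},{"x":0,"y":0,"z":0,"spin":0}]'
python3 -m crank '[{"x":-0.17,"y":0,"z":0.4,"spin":0},{"x":-0.17,"y":0,"z":0.4,"spin":0},{"x":0,"y":0,"z":0,"spin":0}]'
python3 -m crank '[{"x":-0.1,"y":0,"z":0.3,"spin":0},{"x":0,"y":0,"z":0,"spin":0}]'
python3 -m crank '[{"x":0,"y":0,"z":0.2,"spin":0},{"x":0,"y":0,"z":0,"spin":0}]'
python3 - <<'E'
from h import *
im=vision.get_image("side");cv2.imwrite("pics/s19.png",cv2.resize(im[120:280,270:430],None,fx=5,fy=3.7,interpolation=2))
E
```

```text
clock: 18.9
eef_pos: [536.0, -148.5, 40.1]
tool_rot: [-3.141, 0.0, 1.357]
force: [-0.2, -0.4, -0.5]
width: -0.1
clock: 19.2
eef_pos: [535.2, -151.6, 32.0]
tool_rot: [-3.141, 0.0, 1.358]
force: [0.3, 0.4, 0.7]
width: 0.2
clock: 19.4
eef_pos: [535.0, -152.4, 29.2]
tool_rot: [-3.141, 0.0, 1.358]
force: [0.9, 0.4, 0.4]
width: 0.1
clock: 19.6
eef_pos: [535.0, -152.7, 27.4]
tool_rot: [-3.141, 0.0, 1.357]
force: [0.3, -0.2, 0.6]
width: 0.1
```

View pics/s19.png

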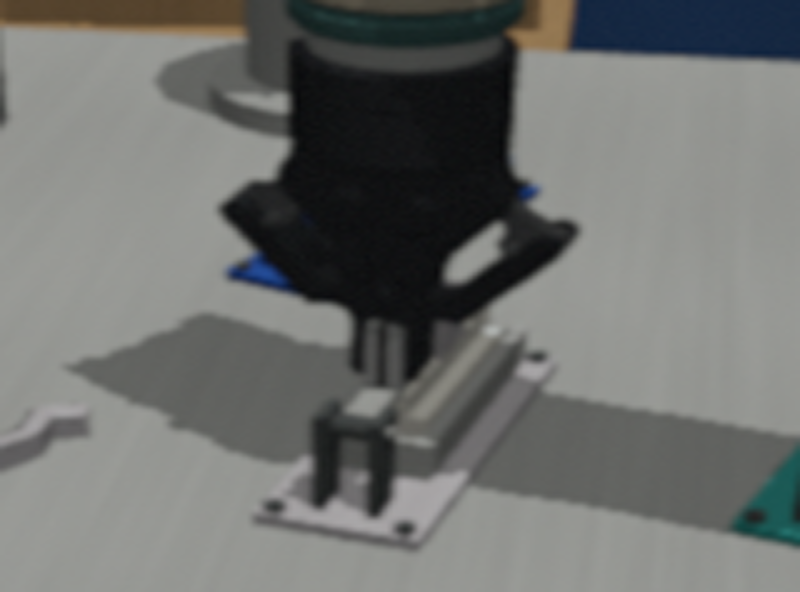

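Continue pressing down in 1 mm steps until there is firm contact.

```bash
python3 -m crank '[{"x":0,"y":0,"z":0.15,"spin":0},{"x":0,"y":0,"z":0,"spin":0}]'
python3 -m crank '[{"x":0,"y":0,"z":0.1,"spin":0},{"x":0,"y":0,"z":0,"spin":0}]'
python3 -m crank '[{"x":0,"y":0,"z":0.1,"spin":0},{"x":0,"y":0,"z":0,"spin":0}]'
```

```text
clock: 19.85
eef_pos: [535.0, -152.8, 26.1]
tool_rot: [-3.142, 0.0, 1.357]
force: [-0.7, -1.7, 0.7]
width: -0.1
clock: 20.05
eef_pos: [535.0, -152.8, 25.9]
tool_rot: [3.141, 0.0, 1.357]
force: [-3.1, -0.6, 9.8]
width: 0.1
clock: 20.25
eef_pos: [535.1, -152.8, 25.8]
tool_rot: [3.141, -0.0, 1.357]
force: [-3.8, 0.1, 15.7]
width: 0.0
```

```bash
python3 -m crank '[{"x":0,"y":0,"z":-1,"spin":0},{"x":0,"y":0,"z":-3,"spin":0},{"x":0,"y":0,"z":-4,"spin":0},{"x":-3,"y":0,"z":-3,"spin":0},{"x":-4.5,"y":0,"z":0,"spin":0}]'
python3 -m crank '[{"x":-4.5,"y":0,"z":0,"spin":0},{"x":0,"y":0,"z":0,"spin":0},{"x":0,"y":0,"z":0,"spin":0}]'
python3 - <<'E'
from h import *
im=vision.get_image("side");cv2.imwrite("pics/s20.png",cv2.resize(im[120:280,270:430],None,fx=5,fy=3.7,interpolation=2));cv2.imwrite("pics/s20f.png",im)
im=vision.get_image("wrist");cv2.imwrite("pics/w20.png",im)
E
```

```text
clock: 20.75
eef_pos: [523.6, -224.1, 138.2]
tool_rot: [3.133, -0.001, 1.365]
force: [1.6, -1.4, 0.8]
width: 0.0
clock: 21.05
eef_pos: [509.2, -270.6, 134.1]
tool_rot: [-3.141, -0.0, 1.355]
force: [1.0, 0.6, -0.0]
width: -0.0
```

View pics/s20.png

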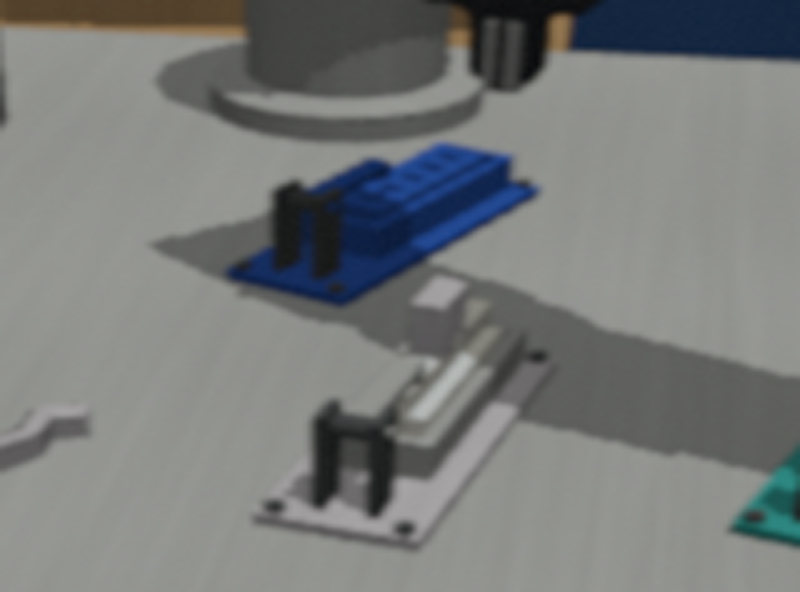

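View pics/w20.png

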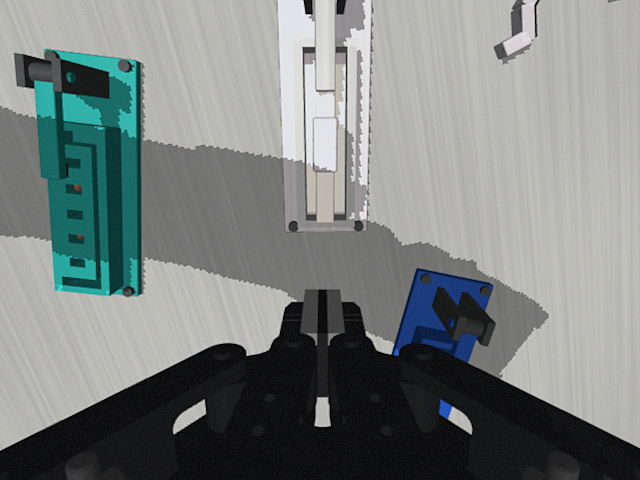

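```bash
python3 - <<'E'
from h import *
np.set_printoptions(precision=1,suppress=True)
c=vision.calibration("side");cw=vision.calibration("wrist")
o=np.array([525.3,-207.7,0.]);x=np.array([.211,.977,0]);y=np.array([.977,-.211,0])
k=lambda P:(proj(c,P)-[270,120])*[5,3.7]
for th in(0,.1,.2):
    for s in(6,-6):
        P=o+x*(90-62*np.cos(th)+4*np.sin(th))+y*s+np.array([0,0,54+62*np.sin(th)+4*np.cos(th)])
        print(th,s,"side",k(P),"wrist",proj(cw,P))
for s in(7,-7): print("handle top",k(o+x*(15-1.5)+y*s+[0,0,80]),proj(cw,o+x*(-1.5+15)+y*s+[0,0,80]))
im=cv2.imread("pics/s20f.png");cv2.imwrite("pics/s20z.png",cv2.resize(im[185:255,320:390],None,fx=9,fy=8,interpolation=2))
for n in("clamp_tip","plug_handle"): 
    for r in vision.place_of(n,"wrist")[:2]:print(n,r)
E
```

```text
0 6 side [395.4 353.5] wrist [337.5  93.1]
0 -6 side [425.8 358.1] wrist [317.2  93.1]
0.1 6 side [395.2 343.7] wrist [337.9  90.9]
0.1 -6 side [425.8 348.3] wrist [317.1  90.8]
0.2 6 side [394.5 334.6] wrist [338.3  87.3]
0.2 -6 side [425.2 339.1] wrist [316.9  87.3]
handle top [407.4 302. ] [340.4 117.7]
handle top [443. 307.] [314.9 117.6]
clamp_tip {'point': [323.1, 87.8], 'score': 0.69}
clamp_tip {'point': [48.9, 179.5], 'score': 0.6}
plug_handle {'point': [323.3, 143.2], 'score': 0.96}
```

View pics/s20z.png

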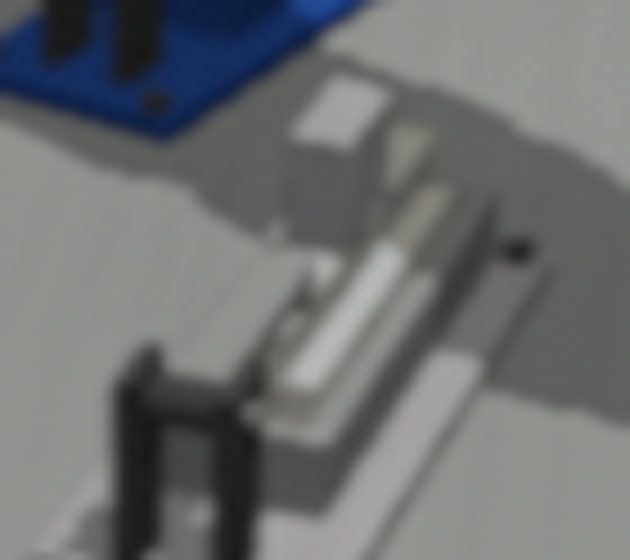

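```bash
python3 - <<'E'
from h import *
im=vision.get_image("top");cv2.imwrite("pics/t21.png",im)
print(ctrl.read_state()["clock"],ctrl.read_state()["force"])
E
```

```text
21.3 [ 0.03435855 -0.24605452  0.08229068]
```

View pics/t21.png

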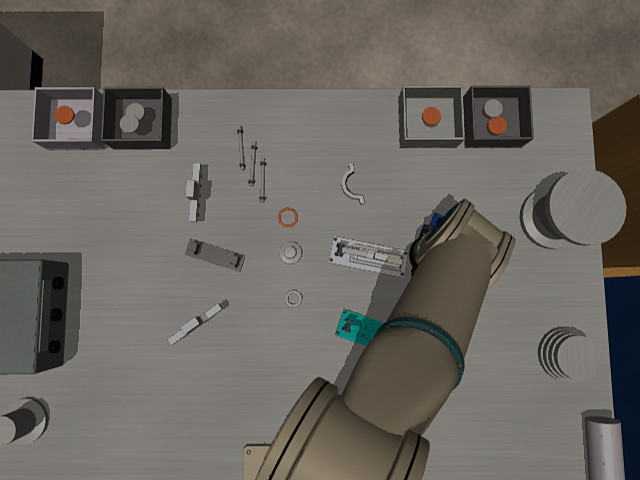

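The top view shows the cradle empty (215,255), the plug in the white fixture (370,256), and the bystanders at their starting pixels.

```bash
python3 -c "
from cell import ctrl
print(ctrl.finish_job())"
```

```text
the job is handed in; nothing more can be done
None
```

The plug is home in the white fixture with the clamp closed flat over its end, and I handed the job in at about 21 s of the 64 s allowed.

- **Plug:** I took the smallest plug, the one in the cradle, and lined it up with the slots from the wrist camera. It went in 1 mm at a time without catching and came to a hard stop at the height worked out for fully home. The highest force read against the fixture was about 21 N.
- **Clamp:** I released the plug, then swung the arm down with the closed fingers and pressed it against its stop with about 16 N.
- **Last checks:** The side and wrist pictures show the clamp arm level to within about 5 mm at its tip. The plug stayed in the socket after release. The top picture shows the bystanders at their starting pixels, and the gripper is clear with almost no force on it.
- **What disagreed:**
  - The pictures put the fingertips about 33 to 40 mm behind the reported TCP, so I set the grip and clamp heights by the pictures.
  - I also saw no clear rise in force from the spring contacts between 12 and 20 mm deep, so I judged the plug home by the hard stop and the clamp closing.

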